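# Load the glue press with its snap-hook counterweight

## Task

Lower the raised arm of the glue press until its rubber foot sits on the glued wooden strips. Then take the counterweight that has the snap hook by its wooden grip, press the hook's gate against the end bar of the arm's loop until the bar passes and the gate springs shut behind it, and leave the weight hanging quietly from the lowered arm. Leave the plain weight and the other things on the table where they are.

Things in the scene. Friction and masses are not known exactly. Their poses are not given: they have to be found in the camera images.
- lever (a joint): press arm hinge, rad: 0 = down, rubber foot on the wood; grows as the arm rises (start 0.25 to 0.55, limit 0.7). Its level axis runs along the press's y at press x = 225 mm, 155 mm above the table. The hinge is stiff (friction about 0.8 N m): the arm stays where it is left, and about 3 to 8 N straight down on the push plate lowers it
- press: blue glue press, fixed. Origin on the table, below the middle of the loop's end bar when the arm is down; x runs level from there along the arm to the hinge post, so the loop faces -x. Base plate 200 x 150 x 20 mm, x = 70 to 270 mm; glued wooden strips (170 mm long in y, top at 94 mm) at x = 92 to 138 mm; post 175 mm high at x = 205 to 245 mm. Nothing stands under the loop
- eye_bar (a point): middle of the end bar of the steel loop at the arm's near end. The loop is a rectangle of 10 mm round bar, level when the arm is down; its end bar runs along the press's y, 155 mm above the table then; the opening behind the bar (towards +x) is about 65 mm long and 56 mm wide. The point turns with the arm
- push_plate (a point): centre of the top of the dark round plate (44 mm across) on the arm, 110 mm from the hinge towards the loop, where the arm is pushed down; when the arm is down it lies at press x = 115 mm, 169 mm above the table
- hook_grip (a point): centre of the upright wooden grip, 30 (x) x 16 (y) x 58 (z) mm, on top of the counterweight with the snap hook, 157 mm above its underside (top at 186 mm). Weight: dark steel disc 64 mm across, 40 mm high, under the grip; about 0.65 kg in all. The hook between disc and grip is 10 mm bar bent in the x-z plane, 10 mm thick in y, its gate on the +x side
- hook_mouth (a point): middle of the hook's gated mouth, at x = 26 mm from the weight's axis, 80 mm above its underside (77 mm below the grip centre), same axes as hook_grip. The mouth is free from 62 mm (hinge knuckle) to 95 mm (underside of the nose, which reaches out to x = 32 mm). The hook's solid back is at x = -37 to -27 mm; its lower bar is 47 to 57 mm up
- hook_bend (a point): seat of the bar when the weight hangs: bar centre under the peak of the hook's roof (an upturned V), on the weight's axis, 111 mm above its underside, 46 mm below the grip centre; same axes. To hook on: bar level with the mouth, move the hook's +x side over the bar until the bar is 0 to 12 mm beyond the axis (at x = 0 to -12 mm), then lower the hook 31 mm
- gate (a joint): sprung gate of the hook: straight 8 mm aluminium rod reaching 44 mm up from its hinge at x = 20 mm, 58 mm above the underside. 0 = shut; grows to 1.35 rad as its top swings inwards (to the hook's -x). Spring torque 0.04 N m shut, 0.1 at 1 rad (2 to 5 N at the bar). It springs shut only once the bar has slid up off its tip into the roof
- plain_weight: the other weight, to be left alone: steel disc 64 mm across with a thin stem and a round wooden knob, 121 mm high; origin at the centre of its underside
- cup: white plastic cup, 70 mm across, 90 mm high, to be left alone; origin under its centre
- tape: tape measure, 70 x 65 x 36 mm, lying on the table, to be left alone; origin under its centre
- block: wooden block 170 x 50 x 40 mm, to be left alone; origin under its centre
- mallet: hammer lying on the table to the left, to be left alone
- driver: screwdriver lying on the table, to be left alone
- cup2: second white plastic cup, 66 mm across, 85 mm high, on the right, to be left alone; origin under its centre
Not all that is in view belongs to the job. What is shaped like the part that bears hook_grip but green is not meant.

How it is judged:
On the way, in this order (a step that is already met when the one before it is completed fails the run):
1. the press arm is lowered until its foot sits on the wood (value of joint lever below 0.03 rad), for 0.2 s.
2. the loop's end bar presses the gate inwards, with the bar in the hook's mouth (value of joint gate above 0.35 rad and contact force between gate and lever above 0.3 N and value of joint lever below 0.05 rad), for 0.05 s.
3. the bar is inside the hook and the gate has sprung shut behind it (value of joint gate below 0.15 rad and x of eye_bar in the frame of hook_bend between -0.025 and 0.012 m and z of eye_bar in the frame of hook_bend between -0.05 and 0.01 m and y of eye_bar in the frame of hook_bend between -0.03 and 0.03 m), for 0.2 s.
At the end, for the whole second after the job is handed in: the arm is down (joint under 0.03 rad), the loop's end bar sits in the bend of the hook (within 12 mm along the hook's x, 10 mm in height, 30 mm sideways) with the gate shut (under 0.15 rad), and the weight hangs within 0.25 rad of upright and nearly still (under 0.06 m/s) (value of joint lever below 0.03 rad and value of joint gate below 0.15 rad and x of eye_bar in the frame of hook_bend between -0.012 and 0.012 m and z of eye_bar in the frame of hook_bend between -0.01 and 0.01 m and y of eye_bar in the frame of hook_bend between -0.03 and 0.03 m and angle between hook_grip's own z axis and vertical below 0.25 rad and linear speed of weight below 0.06 m/s); the robot touches nothing.
It fails at once if the plain weight, a cup, the tape measure, the wooden block, the hammer or the screwdriver is moved more than 40 mm (distance of any of plain_weight, cup, cup2, tape, block, mallet, driver from where it was at the start of the episode above 0.04 m).
It also fails if it takes over 64 s, if anything falls off the work surface, if the arm or the gripper's body presses on something with over 40 N, if the wrist force passes 120 N, or if a joint passes its speed limit or range.

## Robot

A 6-joint arm with a two-finger parallel gripper is mounted at the origin on the work surface. World frame = base frame: x ahead of the robot, y to its left, z up, the work surface at z = 0. Lengths are in m, angles in rad, forces in N, time in s.
With the tool pointing down it reaches from about 0.375 to 0.825 m from the base axis. Payload 5.5 kg.
Tool frame: the origin (TCP) lies between the finger pads; the fingertips stand 14 mm ahead of it and the grasp point (between the pads) lies 5 mm behind it; z points along the fingers, y is the direction in which the jaws open and shut (so a half turn about z gives the same grasp; the last joint's range is limited). The gripper opens to 85 mm and grips with 20 to 120 N. Pads are 22 mm wide; open, the fingers measure 114 mm over their backs; the gripper's body (76 mm by 85 mm) begins 54 mm behind the grasp point. The pads swing forward as they close: fully open they stand 13 mm farther back than shut.
Start: joints at [-1.337, 0.314, -0.047, 1.21, 0, 1.571], TCP at [0.139, -0.584, 0.21] pointing down, gripper open.
Joint ranges: [-2.67, 2.67], [-0.69, 1.73], [-1.03, 1.25], [-2.08, 2.16], [-1.42, 1.45], [-3.14, 3.14]. Speed limits (rad/s): [2.39, 2.39, 3.01, 3.14, 3.14, 3.14].

## Interface

Orientations are given as a rotation vector (axis times angle).
In Python, from plant import telemetry, imaging, ticket gives the robot as it stands.
- The arm moves only by the tool step_arm, never from a script. Its arguments are lists of equal length, an entry for each row: "dp": the shift along the world's x, y, z in cm, a list of three; "angular": the turn, a rotation vector about the world's x, y, z in rad, a list of three; "claw": the finger opening in cm, from 0 to 8.54. In form: {"dp": [[x, y, z], ...], "angular": [[rx, ry, rz], ...], "claw": [claw, ...]}. A call has 1 to 10 rows; each row is the pose to reach, as a shift and turn from the pose commanded when the call began; what a row does not reach only later rows make up. A row lasts 1/10 s, in which the tool goes at most 50 mm and 8.59 degrees, less where a joint would pass 70% of its speed; a pose out of reach is approached as far as the arm can. A call with a gripper value outside its range is refused whole. The fingers move at their own pace and stop on an object; "newtons" is the grip in N (left out, the last holds). Time passes only in rows, so rows that repeat a pose let the fingers close. It gives the time, the measured TCP pose, the force and the opening at its end, in the units of the state.
- telemetry.get_state(): the state, without advancing time (a new reading comes with each control period).
- imaging.get_image(name): name is "scene" or "top" or "wrist"; returns (picture, depth): 384x512x3 uint8, red, green, blue; 384x512 float32, m along the optical axis (not along the pixel's ray), 0 where there is no reading.
- imaging.camera_params(name): a dict with "K" (3x3 intrinsics, pixels), "k1" (the pictures are not rectified: a ray, as slopes to the right and down, at radius r is drawn at 1 + k1 r^2 times it, then the intrinsics apply), "R" (3x3) and "t" (3): a world point X has camera coordinates R X + t. Camera axes: x right, y down, z forward; pixel columns grow to the right and rows downward; lengths in m; the calibration is good to about 2 mm. A picture is of the moment at which its call begins: read the wrist's pose just before it. camera_params takes no time and is no camera call; for the wrist camera it gives the pose at the moment of the call.
- ticket.close_job(): hands the job in, once; it reports no verdict.
The state is a dict: "t": time; "joint_pos": joint angles; "joint_velocities": joint speeds; "tau": joint torques, N m; "ee_pos": TCP position; "eef_rot": TCP orientation; "force": force on the tool from outside, world axes, zero at the start; "torque": the same for the moment, N m; "gripper_width": opening from 0.0 (shut) to 1.0 (fully open).
Only numpy, scipy, OpenCV 4.12 (cv2) and the standard library are available. Lean on these libraries where they do the work, as an engineer would, in place of code of your own. Each camera call takes 0.05 s, during which the arm holds its last target.

## Working session

There is one attempt and no reset: what is moved stays moved. The work goes in short steps, Python scripts to look and compute and a tool call to move; the robot and the scene stay as the last step left them, time stands still between calls to the robot, and variables do not carry over. Pictures are saved under pics/ and viewed, and the job is handed in when it is done.

Besides the shell and the picture viewer there is one more tool, called after "Call:" as name(argument=value, ...) on one line, values as JSON. step_arm: Moves the arm, as the interface text tells. Its arguments: {"type":"object","properties":{"dp":{"type":"array"},"angular":{"type":"array"},"claw":{"type":"array"},"newtons":{"type":"number"}},"required":["dp","angular","claw"]}

```bash
mkdir -p pics; ls; python3 - <<'E'
from plant import telemetry, imaging
import cv2,numpy as np
s=telemetry.get_state()
print({k:np.round(v,3).tolist() for k,v in s.items()})
for n in ["scene","top"]:
    im,d=imaging.get_image(n)
    np.save(f"{n}0_d.npy",d); cv2.imwrite(f"pics/{n}0.png",cv2.cvtColor(im,cv2.COLOR_RGB2BGR))
    p=imaging.camera_params(n); print(n,{k:np.round(v,4).tolist() for k,v in p.items()}, (d>0).mean())
E
```

```text
pics
{'t': 0.0, 'joint_pos': [-1.337, 0.314, -0.048, 1.21, 0.0, 1.571], 'joint_velocities': [0.001, -0.001, 0.001, 0.0, 0.001, -0.001], 'tau': [-0.001, -53.959, 33.975, 0.019, 0.0, -0.0], 'ee_pos': [0.139, -0.583, 0.209], 'eef_rot': [-3.118, -0.366, 0.0], 'force': [0.014, -0.693, 0.193], 'torque': [-0.023, -0.087, -0.028], 'gripper_width': 0.999}
scene {'K': [[414.2224, 0.0, 256.3796], [0.0, 414.2224, 191.7278], [0.0, 0.0, 1.0]], 'k1': -0.0676, 'R': [[0.8449, 0.5349, 0.0032], [0.4631, -0.7284, -0.5049], [-0.2677, 0.428, -0.8632]], 't': [-0.4583, -0.1882, 1.7232]} 0.9960123697916666
top {'K': [[472.5514, 0.0, 257.009], [0.0, 472.5514, 188.4665], [0.0, 0.0, 1.0]], 'k1': -0.0431, 'R': [[-0.0116, -0.9999, -0.0037], [-0.9851, 0.012, -0.1718], [0.1719, 0.0016, -0.9851]], 't': [0.0017, 0.5554, 1.4009]} 0.9958140055338541
```

View pics/scene0.png

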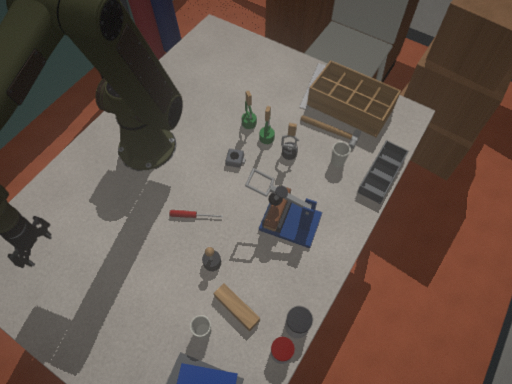

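View pics/top0.png

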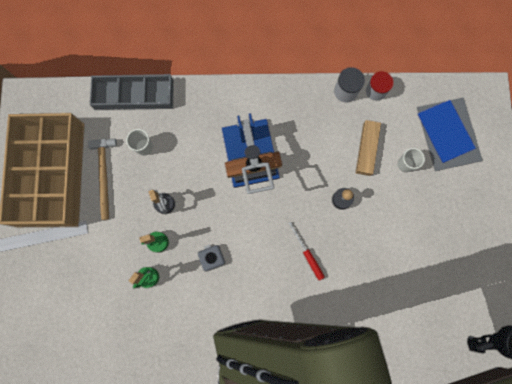

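The scene view shows the blue press at (290,215) with its loop at (262,180). There are three hook-like weights: a dark one at (290,145), and green ones at (249,110) and (267,125). The round-knob plain weight is at (211,260). In the top view these are: dark (162,200), green (155,240) and (146,277), plain (343,198), press loop (258,178). I choose the dark one at top (162,200) and check it in close crops.

```bash
python3 - <<'E'
import cv2,numpy as np
t=cv2.imread("pics/top0.png"); s=cv2.imread("pics/scene0.png")
a=cv2.resize(t[170:300,120:220],None,fx=4,fy=4,interpolation=cv2.INTER_CUBIC)
b=cv2.resize(s[85:175,230:320],None,fx=4.4,fy=4.4,interpolation=cv2.INTER_CUBIC)
h=max(a.shape[0],b.shape[0]);f=lambda x:cv2.copyMakeBorder(x,0,h-x.shape[0],0,0,0)
cv2.imwrite("pics/crop1.png",np.hstack([f(a),f(b[:,:396])]))
a=cv2.resize(t[105:205,210:290],None,fx=4.8,fy=4.8,interpolation=cv2.INTER_CUBIC)
b=cv2.resize(s[160:250,240:330],None,fx=4.4,fy=4.4,interpolation=cv2.INTER_CUBIC)
h=max(a.shape[0],b.shape[0])
cv2.imwrite("pics/crop2.png",np.hstack([f(a),f(b)]))
E
```

```text
(no output)
```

View pics/crop1.png

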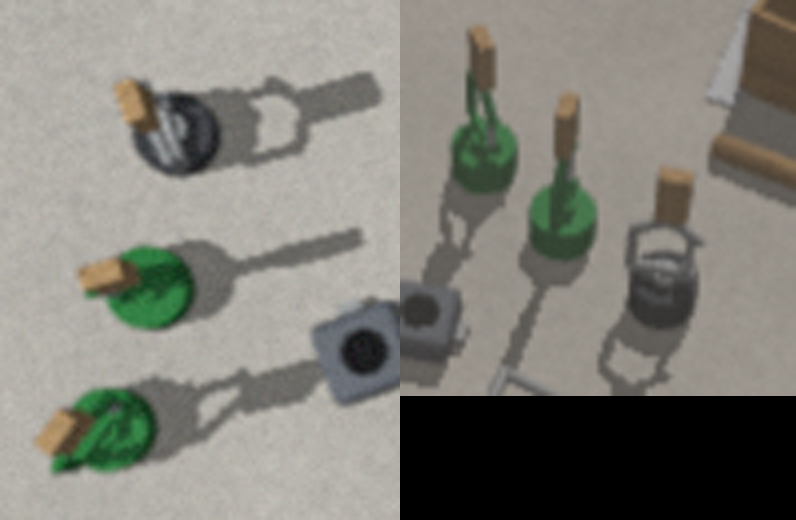

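View pics/crop2.png

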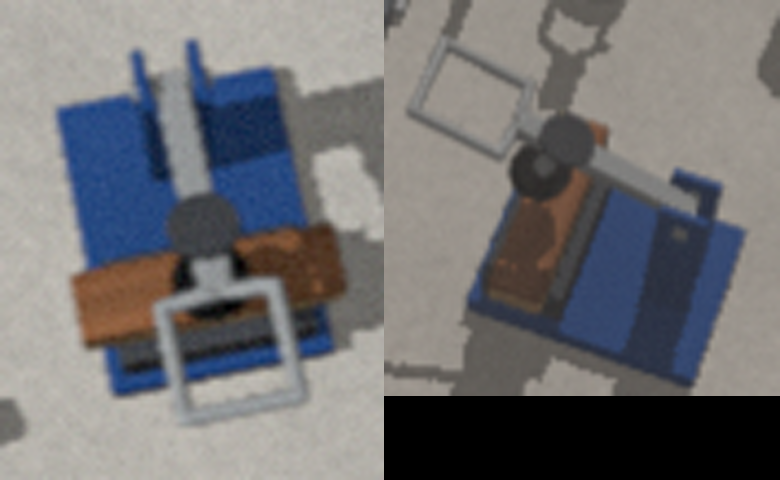

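```bash
cat > h.py <<'E'
import numpy as np,cv2
from plant import imaging
def rays(p,uv):
    uv=np.asarray(uv,float).reshape(-1,1,2)
    K=np.array(p["K"]);D=np.array([p["k1"],0,0,0,0.])
    n=cv2.undistortPoints(uv,K,D).reshape(-1,2)
    return np.c_[n,np.ones(len(n))]
def cloud(p,d):
    v,u=np.mgrid[:d.shape[0],:d.shape[1]]
    r=rays(p,np.c_[u.ravel(),v.ravel()])*d.reshape(-1,1)
    X=(r-np.array(p["t"]))@np.array(p["R"])
    X[d.ravel()<=0]=np.nan
    return X.reshape(*d.shape,3)
def plane(p,uv,z):
    r=rays(p,uv)@np.array(p["R"]);c=-np.array(p["R"]).T@np.array(p["t"])
    return c+r*((z-c[2])/r[:,2])[:,None]
def proj(p,X):
    X=np.asarray(X,float).reshape(-1,3)
    rv=cv2.Rodrigues(np.array(p["R"]))[0]
    return cv2.projectPoints(X,rv,np.array(p["t"],float),np.array(p["K"]),np.array([p["k1"],0,0,0,0.]))[0].reshape(-1,2)
E
python3 - <<'E'
from h import *
np.set_printoptions(precision=4,suppress=True)
for n in ["top","scene"]:
    p=imaging.camera_params(n);d=np.load(f"{n}0_d.npy");im=cv2.imread(f"pics/{n}0.png")
    X=cloud(p,d);hsv=cv2.cvtColor(im,cv2.COLOR_BGR2HSV)
    H,S,V=cv2.split(hsv); x,y,z=X[...,0],X[...,1],X[...,2]
    flat=(S<60)&(V>120)&(abs(z)<.02); print(n,"table z",np.nanmedian(z[flat]))
    box=np.zeros(d.shape,bool)
    (r0,r1,c0,c1)=(105,205,210,295) if n=="top" else (165,250,245,330)
    box[r0:r1,c0:c1]=1
    blue=box&(H>100)&(H<130)&(S>100)
    m=blue&(abs(z-.02)<.012)
    print("base",m.sum()); q=np.c_[x[m],y[m]].astype(np.float32); print(cv2.minAreaRect(q),np.nanmedian(z[m]))
    # post top
    m=blue&(z>.12); print("post",m.sum(),np.nanmean(X[m],0),np.nanmax(z[m]))
    # wood
    m=box&(H<20)&(S>70)&(abs(z-.094)<.01); q=np.c_[x[m],y[m]].astype(np.float32); print("wood",m.sum(),cv2.minAreaRect(q))
    # steel
    m=box&(S<60)&(z>.14); print("steel",m.sum())
    np.save(f"steel_{n}.npy",np.c_[X[m],V[m],np.argwhere(m)])
    # weight
    (r0,r1,c0,c1)=(185,216,145,180) if n=="top" else (118,162,275,302)
    box=np.zeros(d.shape,bool); box[r0:r1,c0:c1]=1
    m=box&(H<25)&(S>60)&(z>.12); q=np.c_[x[m],y[m]].astype(np.float32)
    print("grip",m.sum(),np.nanmean(X[m],0),cv2.minAreaRect(q),z[m].min(),z[m].max())
    m2=m&(z>.18); print(" griptop",m2.sum(),X[m2].mean(0))if m2.any() else 0
    m=box&(V<120)&(z>.03)&(z<.048);q=np.c_[x[m],y[m]].astype(np.float32);print("disc",m.sum(),cv2.minEnclosingCircle(q))
E
```

```text
top table z -0.0005095643467115175
base 1225
((0.6772074103355408, 0.01657731831073761), (0.1977510005235672, 0.14704790711402893), 10.424721717834473) 0.019239507358025536
post 99 [0.7135 0.0213 0.1682] 0.2154244507678299
wood 526 ((0.6246896386146545, 0.006000198423862457), (0.04615113139152527, 0.16708198189735413), 10.678747177124023)
steel 787
grip 96 [0.5152 0.2834 0.1769] ((0.5171837210655212, 0.28528717160224915), (0.029951943084597588, 0.01749592460691929), 17.173233032226562) 0.14201702288895024 0.19234619395627153
 griptop 62 [0.5171 0.2854 0.1847]
disc 182 ((0.5162189602851868, 0.2849727272987366), 0.03258223831653595)
scene table z 0.0013381532298978554
base 718
((0.6825475096702576, 0.017958439886569977), (0.1923627406358719, 0.1496763378381729), 9.786988258361816) 0.021353957620980465
post 33 [0.7371 0.0232 0.1758] 0.18275344335545707
wood 333 ((0.6266793608665466, 0.005328096449375153), (0.045554738491773605, 0.16829687356948853), 10.76261043548584)
steel 697
grip 84 [0.5203 0.2828 0.167 ] ((0.519560694694519, 0.2855713963508606), (0.027721669524908066, 0.016283521428704262), 15.738201141357422) 0.12923223913646267 0.1940305483209753
 griptop 31 [0.5202 0.2852 0.1866]
disc 128 ((0.520449161529541, 0.2860959470272064), 0.03324120119214058)
```

```bash
python3 - <<'E'
from h import *
from scipy.spatial.transform import Rotation as R
np.set_printoptions(precision=4,suppress=True)
a=np.deg2rad(10.6);ex=np.array([np.cos(a),np.sin(a)]);ey=np.array([-ex[1],ex[0]])
for nm,c,o in [("base",(.679,.017),.17),("wood",(.6257,.0057),.115)]: print(nm,np.array(c)-o*ex)
O=np.array([.512,-.0150])
for n in ["top","scene"]:
    S=np.load(f"steel_{n}.npy"); q=S[:,:2]-O; xp=q@ex; yp=q@ey; z=S[:,2]
    m=(abs(yp)<.05)&(xp<.22)&(xp>-.03)&(z<.33)
    # arm centreline
    for lo in np.arange(-.02,.21,.02):
        k=m&(xp>=lo)&(xp<lo+.02)
        if k.sum()>3: print(n,round(lo,3),k.sum(),"y",yp[k].min(),yp[k].max(),"z",np.median(z[k]),z[k].max())
    k=m&(S[:,3]<100)&(abs(yp)<.026)&(z>.17); print("plate",k.sum(),np.median(xp[k]),np.median(yp[k]),np.median(z[k]))
    # hook
    p=imaging.camera_params(n);d=np.load(f"{n}0_d.npy");X=cloud(p,d)
    C=np.array([.517,.2852]) if n=="top" else np.array([.520,.2855])
    b=np.deg2rad(16.5);Q=X[...,:2]-C;wx=Q@np.array([np.cos(b),np.sin(b)]);wy=Q@np.array([-np.sin(b),np.cos(b)]);Z=X[...,2]
    k=(abs(wy)<.012)&(abs(wx)<.045)&(Z>.055)&(Z<.128)
    print("hook"); 
    for lo in np.arange(-.045,.045,.01):
        kk=k&(wx>=lo)&(wx<lo+.01); print(round(lo,3),kk.sum(),np.sort(Z[kk])[::2][:14])
print(R.from_rotvec([-3.118,-.366,0]).as_matrix())
E
```

```text
base [ 0.5119 -0.0143]
wood [ 0.5127 -0.0155]
top 0.0 115 y -0.039805954280015765 0.03560155051064104 z 0.22600189109695398 0.23231359680964575
top 0.02 47 y -0.039476227053064014 0.03608755304893726 z 0.21932012697692194 0.2255787933385052
top 0.04 48 y -0.03885782829818757 0.03608276694096296 z 0.21262987051679472 0.22121168057939203
top 0.06 72 y -0.038558021593400556 0.036049761017343904 z 0.20607493659832238 0.21452345007823317
top 0.08 108 y -0.036716291062031996 0.036562918645869406 z 0.20299335421049935 0.2113904354383009
top 0.1 104 y -0.024340830309679706 0.019808250342396104 z 0.20405913283303928 0.21082859678011417
top 0.12 76 y -0.01791693377904377 0.019845797668342144 z 0.1994728419924075 0.20651081798719623
top 0.14 36 y -0.009425797536764074 0.008861677037962137 z 0.18727171681574217 0.19709642088414736
top 0.16 43 y -0.01013874008744604 0.009207305849318404 z 0.18032697837799602 0.18711971863575086
top 0.18 46 y -0.009897658441858248 0.009339807683411298 z 0.1733466020980256 0.18430613487050737
top 0.2 42 y -0.0213811639316066 0.011427455495211004 z 0.166957032022731
[... 1499 characters left out ...]
871835208166 0.02414866849738779 z 0.17062579457556526 0.1785299125200377
plate 168 0.12717927004239304 -0.006246618859149504 0.20134105415555104
hook
-0.045 3 [0.0566 0.1057]
-0.035 22 [0.0554 0.0612 0.0691 0.0734 0.0817 0.0895 0.095  0.1007 0.1058 0.1103
 0.1115]
-0.025 13 [0.0552 0.0577 0.0595 0.1102 0.1146 0.1187 0.1235]
-0.015 10 [0.0569 0.0578 0.0592 0.1168 0.1236]
-0.005 10 [0.0552 0.0562 0.0585 0.0591 0.1188]
0.005 12 [0.0565 0.06   0.0611 0.0627 0.1183 0.1237]
0.015 28 [0.0597 0.0608 0.0623 0.0624 0.0688 0.0721 0.0842 0.0855 0.0972 0.1029
 0.1045 0.1106 0.113  0.1148]
0.025 4 [0.0585 0.109 ]
0.035 0 []
[[ 0.9728  0.2316 -0.0003]
 [ 0.2316 -0.9728  0.0022]
 [ 0.0003 -0.0022 -1.    ]]
```

The choice is confirmed: the hook's solid back is on its -x side and the gate is on +x, with yaw about 16.5° and the grip at (0.518, 0.285). The press origin is about (0.512, -0.015), yaw 10.6°, and the lever is at about 0.325 rad. The push plate should be near press x 0.12–0.125, z 0.203, which the depth supports.

First I go above the plate with the fingers shut.

Call:
step_arm(dp=[[5, 6, 11], [10, 12, 11], [15, 18, 11], [20, 24, 11], [24, 29, 11], [28, 34, 11], [32, 39, 11], [36, 44, 11], [40, 49, 11], [44, 54, 11]], angular=[[0, 0, 0], [0, 0, 0], [0, 0, 0], [0, 0, 0], [0, 0, 0], [0, 0, 0], [0, 0, 0], [0, 0, 0], [0, 0, 0], [0, 0, 0]], claw=[0, 0, 0, 0, 0, 0, 0, 0, 0, 0], newtons=40)

```text
t: 1.1
ee_pos: [0.4375, -0.2186, 0.3143]
eef_rot: [3.12, 0.366, -0.0]
force: [2.2, -1.1, -0.8]
gripper_width: 0.002
```

Call:
step_arm(dp=[[0, 0, 0], [0, 0, 0]], angular=[[0, 0, 0], [0, 0, 0]], claw=[0, 0])

```text
t: 1.3
ee_pos: [0.437, -0.2194, 0.3139]
eef_rot: [-3.119, -0.371, 0.002]
force: [-0.2, 0.0, -0.2]
gripper_width: -0.002
```

Call:
step_arm(dp=[[3.2, 3.8, 0], [6.4, 7.6, 0], [9.6, 11.4, 0], [12.8, 15.0, 0], [16, 18.8, 0], [19.3, 22.6, -2], [19.3, 22.6, -4], [19.3, 22.6, -6], [19.3, 22.6, -7], [19.3, 22.6, -7]], angular=[[0, 0, 0], [0, 0, 0], [0, 0, 0], [0, 0, 0], [0, 0, 0], [0, 0, 0], [0, 0, 0], [0, 0, 0], [0, 0, 0], [0, 0, 0]], claw=[0, 0, 0, 0, 0, 0, 0, 0, 0, 0])

```text
t: 2.3
ee_pos: [0.6284, 0.004, 0.2426]
eef_rot: [-3.12, -0.363, 0.005]
force: [-0.1, 0.3, 0.6]
gripper_width: 0.008
```

```bash
python3 - <<'E'
from h import *
from plant import telemetry
s=telemetry.get_state();print(s["t"],s["ee_pos"],s["force"])
im=[cv2.cvtColor(imaging.get_image(n)[0],cv2.COLOR_RGB2BGR) for n in("scene","wrist")]
cv2.imwrite("pics/a1.png",cv2.resize(np.hstack([im[0][100:292,180:436],im[1][::2,::2]]),None,fx=1.5,fy=1.5))
E
```

```text
2.3 [0.62835735 0.00396729 0.24255697] [-0.12905305  0.31472035  0.62685626]
```

View pics/a1.png

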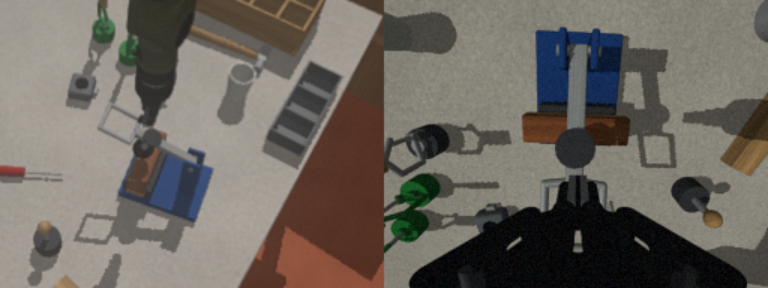

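The fingers line up sideways with the push plate (wrist half, plate at (575,148), tips at (577,190)). Pressing down now.

Call:
step_arm(dp=[[0, 0.2, -1], [0, 0.2, -2], [0, 0.2, -2.6], [0, 0.2, -3.2], [-0.1, 0.2, -3.8], [-0.2, 0.2, -4.4]], angular=[[0, 0, 0], [0, 0, 0], [0, 0, 0], [0, 0, 0], [0, 0, 0], [0, 0, 0]], claw=[0, 0, 0, 0, 0, 0])

```text
t: 3.0
ee_pos: [0.6276, 0.0076, 0.1998]
eef_rot: [-3.12, -0.367, 0.0]
force: [-1.0, 0.5, 0.3]
gripper_width: 0.002
```

```bash
cat > look.py <<'E'
from h import *
import sys
from plant import telemetry
s=telemetry.get_state();print(round(float(s["t"]),2),np.round(s["ee_pos"],4),np.round(s["force"],2))
im=[cv2.cvtColor(imaging.get_image(n)[0],cv2.COLOR_RGB2BGR) for n in("scene","wrist")]
cv2.imwrite(f"pics/{sys.argv[1]}.png",cv2.resize(np.hstack([cv2.resize(im[0][150:246,220:348],None,fx=2,fy=2),im[1][::2,::2]]),None,fx=1.5,fy=1.5))
E
python3 look.py a2
```

```text
3.0 [0.6276 0.0076 0.1998] [-0.97  0.54  0.3 ]
```

View pics/a2.png

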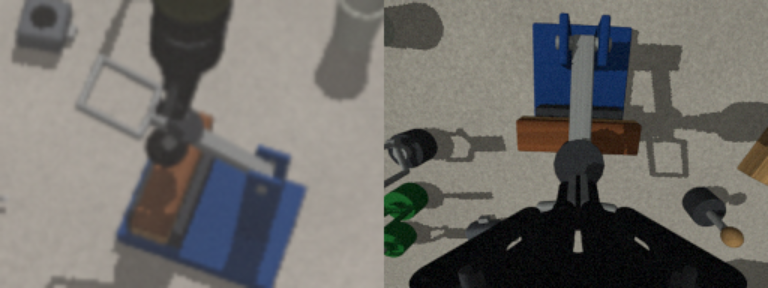

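```bash
python3 - <<'E'
from h import *
from plant import telemetry
np.set_printoptions(precision=4,suppress=True)
s=telemetry.get_state();p=imaging.camera_params("wrist");im,d=imaging.get_image("wrist")
print(p["K"][0],-np.array(p["R"]).T@p["t"])
e=s["ee_pos"];print("tip px",proj(p,e+[0,0,-.014]))
X=cloud(p,d);a=np.deg2rad(10.6);ex=np.array([np.cos(a),np.sin(a)]);ey=np.array([-ex[1],ex[0]]);O=[.5123,-.015]
for u,v in [(258,205),(258,215),(258,225),(258,235),(258,245),(240,215),(275,215),(258,190),(258,150),(258,100)]:
    q=X[v,u];print(u,v,q,(q[:2]-O)@ex,(q[:2]-O)@ey)
print("tip in press",(e[:2]-O)@ex,(e[:2]-O)@ey)
im2,d2=imaging.get_image("scene");X=cloud(imaging.camera_params("scene"),d2)
xp=(X[...,:2]-O)@ex;yp=(X[...,:2]-O)@ey;z=X[...,2]
for lo in (-.01,0.01,.03,.14,.16,.18):
    m=(abs(yp)<(.05 if lo<.1 else .012))&(xp>lo)&(xp<lo+.02)&(z>.12)&(z<.26);print(lo,m.sum(),np.median(z[m]))
E
```

```text
[274.1584   0.     257.706 ] [0.7071 0.0267 0.3623]
tip px [[257.6887 222.2503]]
258 205 [0.6448 0.0117 0.1985] 0.1351294574654321 0.0018342598342527966
258 215 [0.6386 0.0102 0.2   ] 0.12881958545023137 0.0015194230610275777
258 225 [0.633  0.0089 0.2027] 0.12306687531084391 0.0012332881812874771
258 235 [0.6385 0.0102 0.2272] 0.12868679071511607 0.0015304650283778053
258 245 [0.6386 0.0102 0.2383] 0.12875612816407359 0.001541102365682518
240 215 [0.6361 0.0215 0.2003] 0.12837409525617582 0.013071750004008561
275 215 [ 0.6413 -0.0004  0.2003] 0.12951109522061863 -0.009373811922400365
258 190 [0.6535 0.0138 0.1951] 0.14412314584935748 0.0022821509342702655
258 150 [0.6764 0.0192 0.1817] 0.16756410078007902 0.003446414009569826
258 100 [0.707  0.0265 0.1725] 0.19904866011962707 0.005015487137983721
tip in press 0.11685530573588764 0.001131823548042095
-0.01 14 0.22757495188591448
0.01 71 0.22697024163333257
0.03 39 0.21883280286531415
0.14 44 0.1876982061482343
0.16 44 0.1805046316797192
0.18 42 0.17558884525831814
```

Call:
step_arm(dp=[[0.2, 0, -0.5], [0.2, 0, -1.0], [0.1, 0, -1.5]], angular=[[0, 0, 0], [0, 0, 0], [0, 0, 0]], claw=[0, 0, 0])

```text
t: 3.5
ee_pos: [0.6289, 0.0076, 0.1849]
eef_rot: [3.12, 0.366, 0.0]
force: [0.9, 0.0, 5.9]
gripper_width: -0.002
```

```bash
cat > lev.py <<'E'
from h import *
from plant import telemetry
s=telemetry.get_state();print(round(float(s["t"]),2),np.round(s["ee_pos"],4),np.round(s["force"],2),np.round(s["torque"],2))
a=np.deg2rad(10.6);ex=np.array([np.cos(a),np.sin(a)]);ey=np.array([-ex[1],ex[0]]);O=[.5135,-.015]
im2,d2=imaging.get_image("scene");X=cloud(imaging.camera_params("scene"),d2)
xp=(X[...,:2]-O)@ex;yp=(X[...,:2]-O)@ey;z=X[...,2]
m=(abs(yp)<.012)&(xp>.14)&(xp<.2)&(z>.12)&(z<.26)
c=np.polyfit(xp[m],z[m],1);print("lever slope",-c[0],"z(.14)",np.polyval(c,.14))
m=(abs(yp)<.05)&(xp>-.02)&(xp<.06)&(z>.12)&(z<.28)
c=np.polyfit(xp[m],z[m],1);print("loop slope",-c[0],"z(0)",np.polyval(c,0),m.sum())
E
python3 lev.py; python3 look.py a3
```

```text
3.5 [0.6289 0.0076 0.1849] [0.88 0.03 5.92] [ 0.01 -0.23 -0.01]
lever slope 0.33291055833458627 z(.14) 0.1903201591955489
loop slope 0.27906183087167535 z(0) 0.2302029604611706 144
3.55 [0.6284 0.0075 0.1841] [ 1.48 -0.67  0.41]
```

View pics/a3.png

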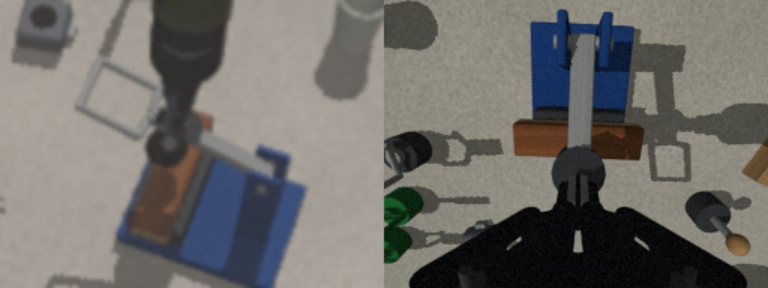

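```bash
python3 - <<'E'
from h import *
from plant import telemetry
np.set_printoptions(precision=4,suppress=True)
s=telemetry.get_state();p=imaging.camera_params("wrist");im,d=imaging.get_image("wrist")
e=np.array(s["ee_pos"]);print(e,s["force"]);X=cloud(p,d)
print(proj(p,[e,e+[0,0,-.014],e+[.011,0.002,-.014]]))
for v in range(205,262,3): print(v,X[v,245],X[v,250],X[v,270])
cv2.imwrite("pics/a4.png",cv2.resize(cv2.cvtColor(im,cv2.COLOR_RGB2BGR)[170:300,180:340],None,fx=4,fy=4,interpolation=cv2.INTER_CUBIC))
E
```

```text
[0.6284 0.0076 0.1848] [ 0.107  -0.9185  0.291 ]
[[257.6844 231.2546]
 [257.6894 222.2831]
 [258.5684 207.6366]]
205 [0.6489 0.0202 0.1959] [0.6492 0.0173 0.1949] [0.6529 0.0059 0.1973]
208 [0.6468 0.0198 0.1953] [nan nan nan] [0.6503 0.0052 0.1954]
211 [0.6454 0.0194 0.1965] [0.6465 0.0166 0.1975] [0.6486 0.0048 0.196 ]
214 [0.6436 0.019  0.1967] [0.6438 0.016  0.1955] [0.6473 0.0045 0.1973]
217 [0.6417 0.0186 0.1969] [0.6427 0.0157 0.1974] [0.6454 0.004  0.1973]
220 [0.64   0.0182 0.1974] [0.6417 0.0154 0.1996] [0.6443 0.0038 0.1992]
223 [0.6386 0.0178 0.1984] [0.6394 0.0149 0.1986] [0.6423 0.0033 0.199 ]
226 [0.6369 0.0174 0.1989] [0.6376 0.0145 0.1988] [0.641  0.003  0.2002]
229 [0.6356 0.0171 0.2003] [0.6355 0.014  0.1986] [0.6388 0.0025 0.1997]
232 [0.6339 0.0167 0.2007] [0.6346 0.0137 0.2006] [0.6379 0.0023 0.2017]
235 [0.6321 0.0162 0.201 ] [0.6389 0.0144 0.2129] [0.6361 0.0019 0.2019]
238 [0.6303 0.0158 0.2013] [0.6381 0.0142 0.2148] [0.6336 0.0012 0.2009]
241 [0.638  0.0167 0.219 ] [0.6395 0.0143 0.2206] [0.6407 0.0037 0.2182]
244 [0.6384 0.0166 0.2228] [0.639  0.0142 0.2229] [0.6409 0.004  0.2219]
247 [0.6385 0.0165 0.226 ] [0.6388 0.014  0.2256] [0.6413 0.0042 0.2258]
250 [0.6388 0.0164 0.2294] [0.6394 0.0141 0.2294] [0.6412 0.0043 0.2287]
253 [0.6384 0.0163 0.2316] [0.6395 0.014  0.2325] [0.6418 0.0046 0.2324]
256 [0.6386 0.0162 0.2346] [0.6386 0.0138 0.2335] [0.6409 0.0045 0.2336]
259 [0.6382 0.016  0.2364] [0.6383 0.0136 0.2358] [0.6419 0.0049 0.2381]
```

View pics/a4.png

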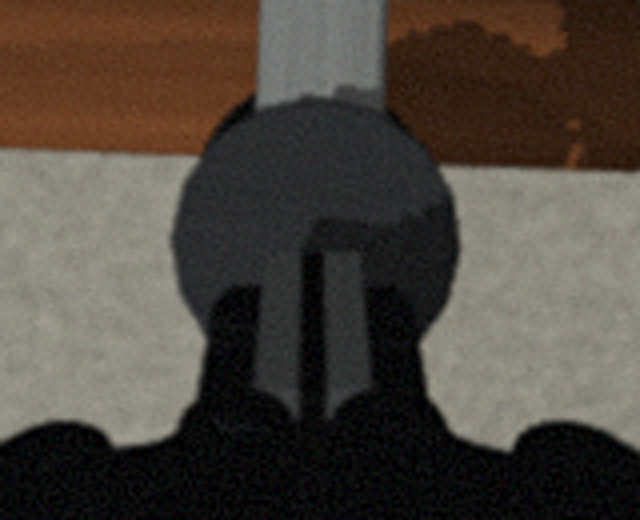

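Call:
step_arm(dp=[[0, 0, -0.4], [0, 0, -0.8], [0, 0, -1.2], [-0.1, 0, -1.6], [-0.1, 0, -2.0]], angular=[[0, 0, 0], [0, 0, 0], [0, 0, 0], [0, 0, 0], [0, 0, 0]], claw=[0, 0, 0, 0, 0])

```text
t: 4.2
ee_pos: [0.6273, 0.0074, 0.165]
eef_rot: [3.12, 0.366, -0.001]
force: [-2.9, -0.4, 4.3]
gripper_width: 0.002
```

```bash
python3 lev.py; python3 look.py a5
```

```text
4.2 [0.6273 0.0074 0.165 ] [-2.91 -0.43  4.29] [-0.2   0.61  0.  ]
lever slope 0.13555471438126424 z(.14) 0.17448496953865594
loop slope 0.14675962577892881 z(0) 0.1933198237471582 147
4.25 [0.6271 0.0074 0.1642] [-2.38 -0.63  3.3 ]
```

View pics/a5.png

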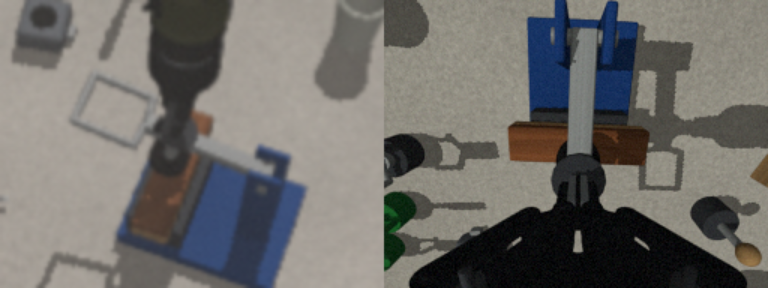

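Call:
step_arm(dp=[[0, 0, -0.4], [0, 0, -0.8], [0, 0, -1.2], [0, 0, -1.5], [0, 0, -1.7], [0, 0, -1.7]], angular=[[0, 0, 0], [0, 0, 0], [0, 0, 0], [0, 0, 0], [0, 0, 0], [0, 0, 0]], claw=[0, 0, 0, 0, 0, 0])

```text
t: 4.95
ee_pos: [0.628, 0.0077, 0.148]
eef_rot: [-3.12, -0.366, -0.001]
force: [-0.1, -0.5, 0.0]
gripper_width: -0.002
```

```bash
python3 lev.py
```

```text
4.95 [0.628  0.0077 0.148 ] [-0.09 -0.5   0.05] [-0.   -0.04 -0.03]
lever slope 0.026566858895375325 z(.14) 0.163416051762651
loop slope -0.0008042598819454047 z(0) 0.1606011391212295 144
```

Call:
step_arm(dp=[[0, 0, -0.1], [0, 0, -0.2], [0, 0, -0.3], [0, 0, -0.3]], angular=[[0, 0, 0], [0, 0, 0], [0, 0, 0], [0, 0, 0]], claw=[0, 0, 0, 0])

```text
t: 5.4
ee_pos: [0.6284, 0.0077, 0.1478]
eef_rot: [3.12, 0.367, 0.004]
force: [-5.7, -0.2, 16.8]
gripper_width: 0.001
```

```bash
python3 lev.py
```

```text
5.4 [0.6284 0.0077 0.1478] [-5.68 -0.2  16.75] [-0.01  1.49  0.05]
lever slope -0.002600152516415378 z(.14) 0.1633604625003945
loop slope -0.004018061015291098 z(0) 0.1601328199625791 142
```

The arm is down: loop slope is about 0, bar top is at 0.160, and the push met a solid 17 N. The fingertips seem to stand higher than stated: the plate top is at 0.169 while the TCP reads 0.148. I'll check that with the jaws open before grasping.

Call:
step_arm(dp=[[0, 0, 4], [0, 0, 8], [0, 1, 12.5], [-1, 5, 16], [-3, 9, 18], [-5, 13, 18], [-7, 17.5, 18], [-9, 22, 18], [-10.5, 26, 18], [-11, 27.7, 18]], angular=[[0, 0, 0], [0, 0, 0], [0, 0, 0], [0, 0, 0.02], [0, 0, 0.054], [0, 0, 0.054], [0, 0, 0.054], [0, 0, 0.054], [0, 0, 0.054], [0, 0, 0.054]], claw=[0, 0, 0, 4, 6, 6, 6, 6, 6, 6])

```text
t: 6.45
ee_pos: [0.5422, 0.2179, 0.3253]
eef_rot: [-3.054, -0.556, 0.012]
force: [-0.6, 0.7, -0.5]
gripper_width: 0.704
```

Call:
step_arm(dp=[[0, 0, 0], [0, 0, 0]], angular=[[0, 0, 0], [0, 0, 0]], claw=[6, 6])

```text
t: 6.65
ee_pos: [0.5428, 0.2162, 0.325]
eef_rot: [-3.056, -0.552, 0.013]
force: [0.5, 0.5, 0.8]
gripper_width: 0.704
```

```bash
python3 lev.py; python3 - <<'E'
from h import *
from plant import telemetry
s=telemetry.get_state();e=np.array(s["ee_pos"]);p=imaging.camera_params("wrist");im,d=imaging.get_image("wrist")
bgr=cv2.cvtColor(im,cv2.COLOR_RGB2BGR)
print(np.round(e,4),np.round(s["eef_rot"],3),s["gripper_width"])
np.save("w.npy",d)
for X in ([.518,.285,.186],[.518,.285,.157],e,e+[0,0,-.014],e+[0,0,.021]):
    u=proj(p,X)[0];print(np.round(X,3),u);cv2.circle(bgr,tuple(int(round(c)) for c in u),2,(0,0,255),-1)
cv2.imwrite("pics/b1.png",cv2.resize(bgr,None,fx=1.5,fy=1.5))
E
```

```text
6.65 [0.5428 0.2162 0.325 ] [0.48 0.5  0.83] [-0.05 -0.03 -0.  ]
lever slope -0.004015513923581375 z(.14) 0.16285019529007017
loop slope 0.001964353835522722 z(0) 0.1601625370124247 144
[0.5428 0.2161 0.3251] [-3.056 -0.552  0.013] 0.7003002939573831
[0.518 0.285 0.186] [198.57637635 174.40838582]
[0.518 0.285 0.157] [204.18351037 168.41476875]
[0.543 0.216 0.325] [257.55876257 231.2297711 ]
[0.543 0.216 0.311] [258.31242159 222.25003719]
[0.543 0.216 0.346] [256.19673733 247.4514115 ]
```

View pics/b1.png

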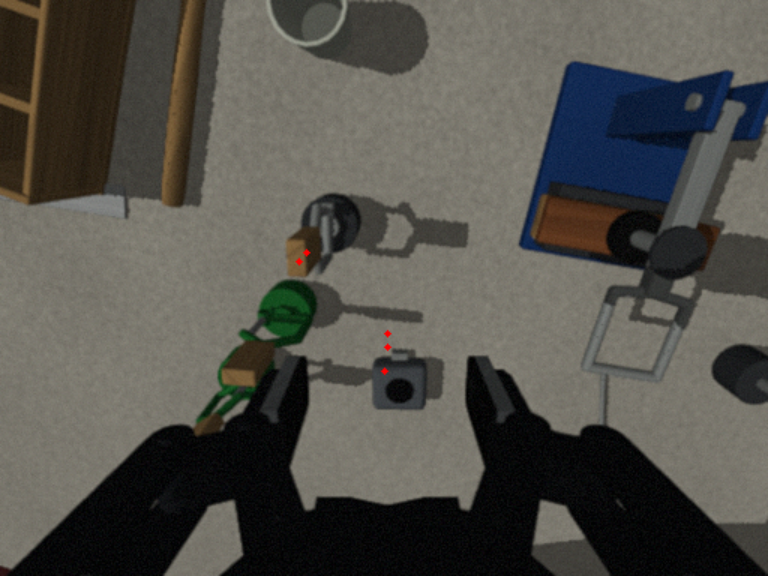

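Call:
step_arm(dp=[[-1, 3, 0], [-2, 5.5, 0], [-2.5, 6.9, 0], [-2.5, 6.9, 0], [-2.5, 6.9, 0]], angular=[[0, 0, -0.03], [0, 0, -0.07], [0, 0, -0.07], [0, 0, -0.07], [0, 0, -0.07]], claw=[6, 6, 6, 6, 6])

```text
t: 7.25
ee_pos: [0.5353, 0.2388, 0.3255]
eef_rot: [-3.009, -0.565, 0.028]
force: [0.1, 0.7, 0.2]
gripper_width: 0.704
```

```bash
cat > tip.py <<'E'
from h import *
import sys
from plant import telemetry
from scipy.spatial.transform import Rotation as R
np.set_printoptions(precision=4,suppress=True)
s=telemetry.get_state();e=np.array(s["ee_pos"]);M=R.from_rotvec(s["eef_rot"]).as_matrix()
p=imaging.camera_params("wrist");im,d=imaging.get_image("wrist")
print(e,"yaw",np.rad2deg(np.arctan2(M[1,0],M[0,0])),"w",s["gripper_width"],s["force"],"tilt z",M[:,2])
w=.0854*s["gripper_width"]/2
for dz in (-.04,-.03,-.02,-.01,0,.014): print(dz,proj(p,[e+M@[.011,w,dz],e+M@[.011,-w,dz]]).ravel())
X=cloud(p,d);bgr=cv2.cvtColor(im,cv2.COLOR_RGB2BGR);hsv=cv2.cvtColor(bgr,cv2.COLOR_BGR2HSV)
m=(hsv[...,0]<25)&(hsv[...,1]>60)&(X[...,2]>.178)&(X[...,2]<.2)&(np.hypot(X[...,0]-.518,X[...,1]-.285)<.04)
q=X[m];print("griptop",m.sum(),q.mean(0) if m.sum() else 0)
if m.sum()>5:
    r=cv2.minAreaRect(q[:,:2].astype(np.float32));print(r)
    print("in tool",(np.r_[r[0],.186]-e)@M)
cv2.imwrite(f"pics/{sys.argv[1]}.png",cv2.resize(bgr,None,fx=1.5,fy=1.5))
E
python3 tip.py b2
```

```text
[0.5353 0.2388 0.3255] yaw 21.284094446657004 w 0.7039694159658884 [0.1223 0.6769 0.2163] tilt z [-0.0325  0.0751 -0.9966]
-0.04 [316.3988 247.3048 198.5128 247.2192]
-0.03 [312.6956 237.9695 202.2521 237.8891]
-0.02 [309.4284 229.7402 205.5511 229.6644]
-0.01 [306.5251 222.4327 208.4827 222.361 ]
0 [303.9285 215.9014 211.1045 215.8334]
0.014 [300.7229 207.8437 214.3413 207.7802]
griptop 373 [0.5214 0.2874 0.1848]
((0.5204787254333496, 0.2879337668418884), (0.029585756361484528, 0.016397982835769653), 19.582399368286133)
in tool [ 0.0044 -0.0395  0.1432]
```

View pics/b2.png

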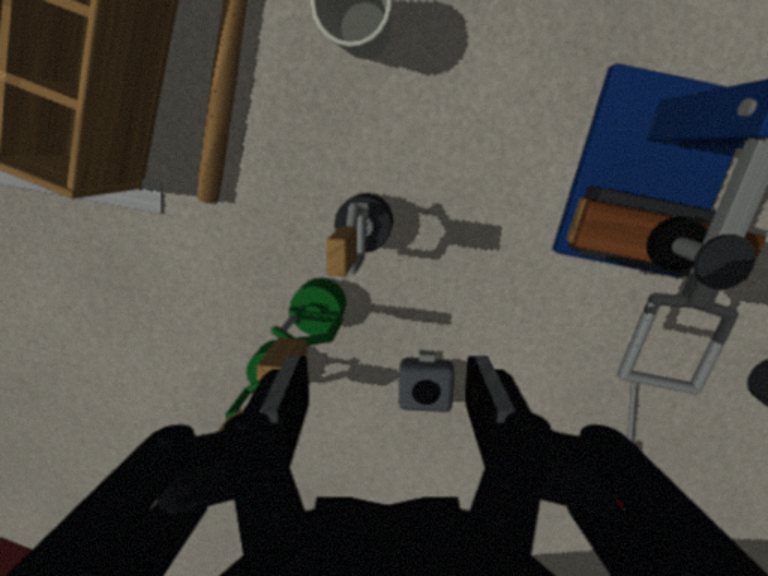

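```bash
python3 - <<'E'
from plant import telemetry
import numpy as np
s=telemetry.get_state();print(np.round(s["joint_pos"],3),np.round(s["tau"],1))
E
```

```text
[0.371 0.273 0.155 1.456 0.082 3.141] [ -0.2 -52.   34.5   0.1   0.3   0. ]
```

Joint 6 stands at its limit (3.141), so I turn the tool half round to the equivalent grasp.

Call:
step_arm(dp=[[0, 0, 1], [0, 0, 1], [0, 0, 1], [0, 0, 1], [0, 0, 1], [0, 0, 1], [0, 0, 1], [0, 0, 1], [0, 0, 1], [0, 0, 1]], angular=[[0, 0, 0.15], [0, 0, 0.3], [0, 0, 0.45], [0, 0, 0.6], [0, 0, 0.75], [0, 0, 0.9], [0, 0, 1.05], [0, 0, 1.2], [0, 0, 1.35], [0, 0, 1.5]], claw=[6, 6, 6, 6, 6, 6, 6, 6, 6, 6])

```text
t: 8.3
ee_pos: [0.5354, 0.2387, 0.3354]
eef_rot: [-1.828, -2.496, 0.105]
force: [0.2, -0.3, -0.3]
gripper_width: 0.701
```

```bash
cat > st.py <<'E'
from plant import telemetry
import numpy as np
from scipy.spatial.transform import Rotation as R
np.set_printoptions(precision=4,suppress=True)
s=telemetry.get_state();M=R.from_rotvec(s["eef_rot"]).as_matrix()
print(round(float(s["t"]),2),"q",s["joint_pos"],"p",s["ee_pos"],"yaw",np.rad2deg(np.arctan2(M[1,0],M[0,0])),"z",M[:,2],"F",s["force"],"w",s["gripper_width"])
# turn to make tool straight down at current yaw
a=np.arctan2(M[1,0],M[0,0])
T=np.array([[np.cos(a),np.sin(a),0],[np.sin(a),-np.cos(a),0],[0,0,-1]])
print("level fix rotvec",R.from_matrix(T@M.T).as_rotvec())
for d in(16.5,18,10.6):
    b=np.deg2rad(d-180);T=np.array([[np.cos(b),np.sin(b),0],[np.sin(b),-np.cos(b),0],[0,0,-1]]);print(d,R.from_matrix(T@M.T).as_rotvec())
E
python3 st.py
```

```text
8.3 q [0.4159 0.3546 0.2876 1.5856 0.0058 1.6799] p [0.5354 0.2387 0.3354] yaw 107.57064170794229 z [-0.0771 -0.0277 -0.9966] F [ 0.2149 -0.3329 -0.2811] w 0.7009511744863568
level fix rotvec [ 0.0278 -0.0772  0.0001]
16.5 [ 0.0819 -0.0395  1.5513]
18 [ 0.0827 -0.0386  1.5775]
10.6 [ 0.0787 -0.0431  1.4484]
```

Call:
step_arm(dp=[[0, 0, 0], [0, 0, 0], [0, 0, 0], [0, 0, 0], [0, 0, 0], [0, 0, 0], [0, 0, 0], [0, 0, 0], [0, 0, 0], [0, 0, 0]], angular=[[0.008, -0.004, 0.149], [0.016, -0.008, 0.298], [0.024, -0.012, 0.447], [0.031, -0.015, 0.596], [0.039, -0.019, 0.745], [0.047, -0.023, 0.894], [0.055, -0.027, 1.043], [0.063, -0.03, 1.192], [0.071, -0.034, 1.34], [0.082, -0.039, 1.48]], claw=[6, 6, 6, 6, 6, 6, 6, 6, 6, 6])

```text
t: 9.3
ee_pos: [0.5353, 0.2388, 0.3355]
eef_rot: [0.34, -3.119, -0.001]
force: [0.6, 0.2, -0.1]
gripper_width: 0.699
```

```bash
python3 st.py
```

```text
9.3 q [0.4188 0.2757 0.184  1.4825 0.0016 0.2019] p [0.5353 0.2388 0.3355] yaw -167.57667164666668 z [-0.0037  0.     -1.    ] F [ 0.6054  0.2459 -0.1276] w 0.6988656433943122
level fix rotvec [-0.     -0.0037  0.    ]
16.5 [ 0.0001 -0.0037  0.0712]
18 [ 0.0001 -0.0037  0.0973]
10.6 [-0.0001 -0.0037 -0.0318]
```

Call:
step_arm(dp=[[-1, 2.5, 0], [-1.7, 4.6, 0], [-1.7, 4.6, -3], [-1.7, 4.6, -3], [-1.7, 4.6, -3]], angular=[[0, 0, 0.04], [0, 0, 0.08], [0, -0.003, 0.08], [0, -0.003, 0.08], [0, -0.003, 0.08]], claw=[6, 6, 6, 6, 6])

```text
t: 9.8
ee_pos: [0.5179, 0.2843, 0.3054]
eef_rot: [0.454, -3.106, 0.002]
force: [0.6, 0.1, 0.5]
gripper_width: 0.7
```

```bash
python3 tip.py b3
```

```text
[0.5179 0.2843 0.3054] yaw -163.35682392362253 w 0.7002470048357576 [0.6239 0.0551 0.5443] tilt z [-0.0023 -0.0014 -1.    ]
-0.04 [316.4412 245.2673 198.7566 245.1842]
-0.03 [312.7172 236.0536 202.4928 235.9747]
-0.02 [309.4335 227.9358 205.7872 227.8607]
-0.01 [306.5169 220.7307 208.7133 220.6591]
0 [303.9096 214.2935 211.3291 214.2251]
0.014 [300.6921 206.3553 214.557  206.2909]
griptop 395 [0.5184 0.287  0.185 ]
((0.5194611549377441, 0.2873219847679138), (0.02992825210094452, 0.015795007348060608), 20.454185485839844)
in tool [-0.0027  0.0025  0.1194]
```

View pics/b3.png

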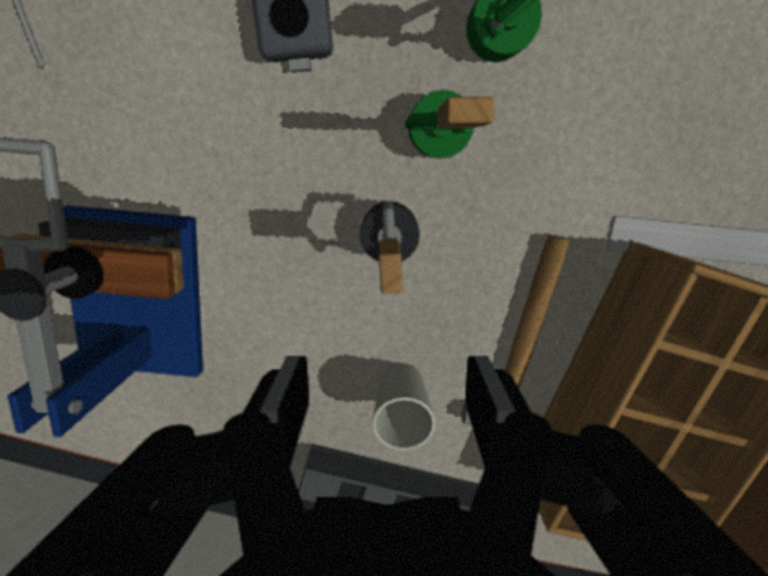

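The grip top measures (0.519, 0.287), z 0.185, which agrees with the fixed cameras. The pad tips project at row 239 and columns 203/313, so they stand about 32 mm behind the reported TCP when this open. That agrees with the 21 mm measured shut on the plate, so I use these values rather than the stated 14 mm ahead. Descending.

Call:
step_arm(dp=[[0.1, 0.2, -4], [0.1, 0.2, -8], [0.1, 0.2, -11], [0.1, 0.2, -13], [0.1, 0.2, -13]], angular=[[0, 0, 0.025], [0, 0, 0.025], [0, 0, 0.025], [0, 0, 0.025], [0, 0, 0.025]], claw=[6, 6, 6, 6, 6])

```text
t: 10.35
ee_pos: [0.5184, 0.2855, 0.1737]
eef_rot: [0.491, -3.098, 0.003]
force: [-0.5, 0.0, -0.6]
gripper_width: 0.706
```

```bash
python3 tip.py b4; python3 - <<'E'
from h import *
im,d=imaging.get_image("scene");cv2.imwrite("pics/b4s.png",cv2.resize(cv2.cvtColor(im,cv2.COLOR_RGB2BGR)[60:210,200:400],None,fx=4,fy=4,interpolation=cv2.INTER_CUBIC))
E
```

```text
[0.5184 0.2855 0.1737] yaw -161.9741735870682 w 0.7061906886609295 [-0.4753  0.0389 -0.5515] tilt z [-0.0042 -0.0024 -1.    ]
-0.04 [316.9092 245.2048 198.236  245.1206]
-0.03 [313.1554 235.9953 202.0043 235.9152]
-0.02 [309.8453 227.881  205.327  227.8048]
-0.01 [306.9053 220.679  208.2783 220.6062]
0 [304.277  214.2445 210.9166 214.1749]
0.014 [301.0336 206.3095 214.1723 206.2439]
griptop 1150 [0.5177 0.2869 0.1849]
((0.5194694995880127, 0.28725436329841614), (0.030310483649373055, 0.015459815971553326), 18.848506927490234)
in tool [-0.0015  0.0013 -0.0123]
```

View pics/b4.png

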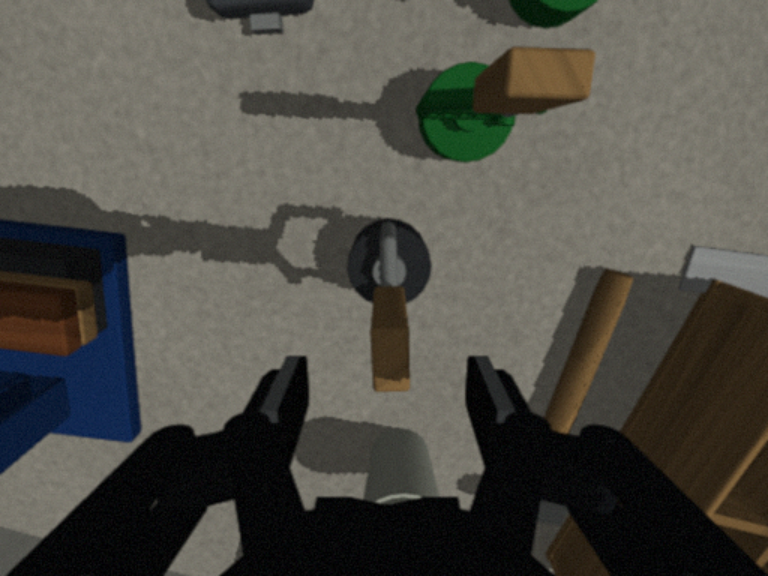

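View pics/b4s.png

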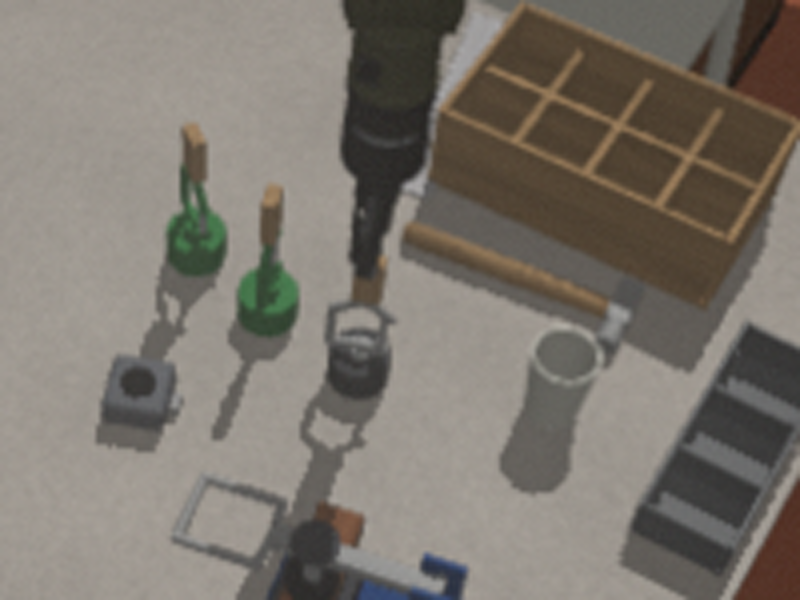

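Call:
step_arm(dp=[[0.1, 0.1, -2.5], [0.1, 0.1, -4.5], [0.1, 0.1, -5.3], [0.1, 0.1, -5.3]], angular=[[0, 0, 0], [0, 0, 0], [0, 0, 0], [0, 0, 0]], claw=[6, 6, 6, 6])

```text
t: 10.85
ee_pos: [0.5207, 0.2877, 0.1231]
eef_rot: [0.493, -3.102, 0.0]
force: [0.2, -0.1, 0.9]
gripper_width: 0.703
```

```bash
python3 tip.py b5
```

```text
[0.5207 0.2877 0.1231] yaw -161.93324223585677 w 0.7031578009092725 [ 0.1993 -0.1272  0.8508] tilt z [-0.0007 -0.0004 -1.    ]
-0.04 [316.6707 245.2603 198.4955 245.1809]
-0.03 [312.9321 236.047  202.2483 235.9716]
-0.02 [309.6356 227.9294 205.5573 227.8577]
-0.01 [306.7076 220.7245 208.4963 220.6562]
0 [304.0901 214.2876 211.1237 214.2223]
0.014 [300.8601 206.3497 214.3659 206.2882]
griptop 2324 [0.517  0.2864 0.185 ]
((0.5200026631355286, 0.2862003445625305), (0.03096887841820717, 0.07837380468845367), 22.805339813232422)
in tool [ 0.0012 -0.0012 -0.0629]
```

View pics/b5.png

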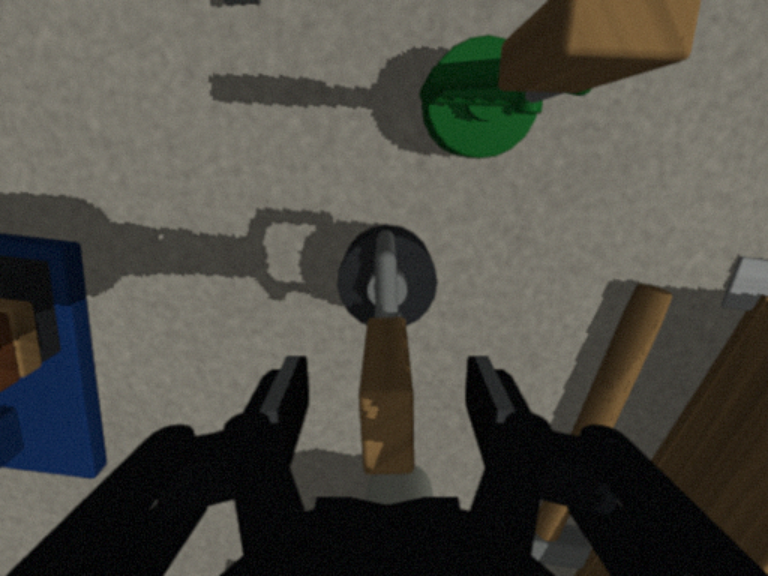

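Call:
step_arm(dp=[[0, -0.1, -0.5], [0, -0.1, -0.5], [0, -0.1, -0.5], [0, -0.1, -0.5], [0, -0.1, -0.5], [0, -0.1, -0.5], [0, -0.1, -0.5]], angular=[[0, 0, 0], [0, 0, 0], [0, 0, 0], [0, 0, 0], [0, 0, 0], [0, 0, 0], [0, 0, 0]], claw=[4, 2.5, 1, 1, 1, 1, 1], newtons=80)

```text
t: 11.6
ee_pos: [0.5207, 0.2872, 0.1181]
eef_rot: [0.494, -3.103, -0.001]
force: [-1.0, 2.7, 5.2]
gripper_width: 0.176
```

```bash
python3 tip.py b6
```

```text
[0.5207 0.2872 0.1181] yaw -161.91229543793435 w 0.17597017872367554 [-0.9552  2.7393  5.1555] tilt z [-0.0001  0.0005 -1.    ]
-0.04 [272.4431 245.2393 242.83   245.2198]
-0.03 [271.5055 236.011  243.7743 235.9925]
-0.02 [270.6791 227.8833 244.6066 227.8657]
-0.01 [269.9455 220.6716 245.3455 220.6547]
0 [269.2898 214.23   246.0058 214.2139]
0.014 [268.481  206.2883 246.8204 206.2732]
griptop 2880 [0.517  0.2858 0.186 ]
((0.5198971629142761, 0.28604984283447266), (0.031123129650950432, 0.07760681957006454), 20.3603515625)
in tool [ 0.0011 -0.0008 -0.0679]
```

View pics/b6.png

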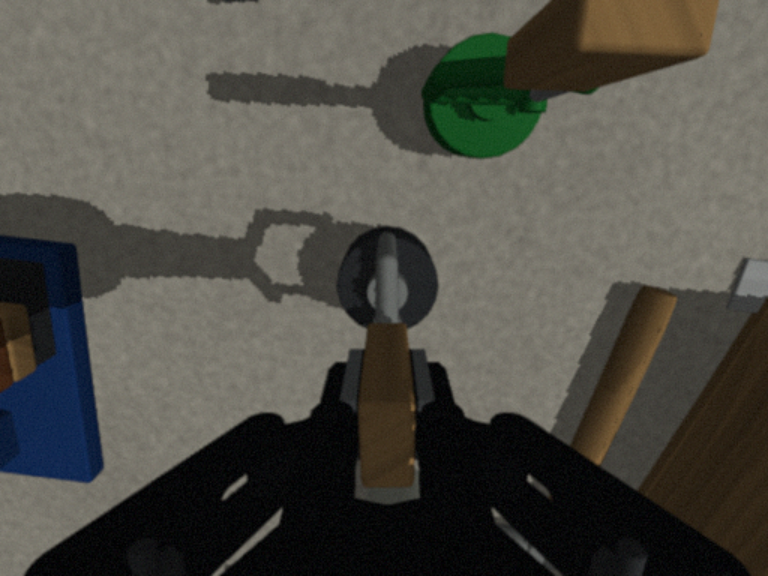

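The grip is held at a 15 mm opening, with the hook straight ahead of the pads. Lifting.

Call:
step_arm(dp=[[0, 0, 1], [0, 0, 4], [0, 0, 8], [0, 0, 12], [0, 0, 16], [0, 0, 16], [0, 0, 16]], angular=[[0, 0, 0], [0, 0, 0], [0, 0, 0], [0, 0, 0], [0, 0, 0], [0, 0, 0], [0, 0, 0]], claw=[1, 1, 1, 1, 1, 1, 1])

```text
t: 12.35
ee_pos: [0.5203, 0.2863, 0.277]
eef_rot: [0.493, -3.101, 0.002]
force: [-0.3, -0.5, -6.7]
gripper_width: 0.173
```

```bash
python3 st.py
```

```text
12.35 q [ 0.5033  0.2877  0.0689  1.3538 -0.0005  0.188 ] p [0.5203 0.2863 0.277 ] yaw -161.93297687447395 z [-0.0013 -0.0012 -1.    ] F [-0.2826 -0.5066 -6.7209] w 0.17261737304370653
level fix rotvec [ 0.0012 -0.0013 -0.    ]
16.5 [ 0.0012 -0.0013 -0.0274]
18 [ 0.0012 -0.0013 -0.0012]
10.6 [ 0.0012 -0.0014 -0.1303]
```

Call:
step_arm(dp=[[0, -4, 0.5], [0, -8, 0.5], [-0.5, -12, 0.5], [-1, -16, 0.5], [-2, -20, 0.5], [-4, -24, 0.5], [-6, -28, 0.5], [-8, -31.5, 0.5], [-8.2, -31.5, 0.5], [-8.2, -31.5, 0.5]], angular=[[0, 0, 0], [0, 0, -0.03], [0, 0, -0.06], [0, 0, -0.09], [0, 0, -0.13], [0, 0, -0.13], [0, 0, -0.13], [0, 0, -0.13], [0, 0, -0.13], [0, 0, -0.13]], claw=[1, 1, 1, 1, 1, 1, 1, 1, 1, 1])

```text
t: 13.35
ee_pos: [0.4362, -0.0289, 0.2802]
eef_rot: [0.287, -3.123, -0.001]
force: [-0.6, -0.4, -6.9]
gripper_width: 0.173
```

Call:
step_arm(dp=[[0, 0, 0], [0, 0, 0], [0, 0, 0]], angular=[[0, 0, 0], [0, 0, 0], [0, 0, 0]], claw=[1, 1, 1])

```text
t: 13.65
ee_pos: [0.4386, -0.0276, 0.2819]
eef_rot: [0.293, -3.126, 0.0]
force: [1.2, 0.3, -6.1]
gripper_width: 0.179
```

```bash
python3 st.py
```

```text
13.65 q [-0.0625 -0.01   -0.2657  1.317  -0.0004 -0.2496] p [ 0.4386 -0.0276  0.2819] yaw -169.27721714252107 z [-0.0019 -0.0003 -1.    ] F [ 1.1672  0.2644 -6.1362] w 0.17917061551065178
level fix rotvec [ 0.0003 -0.0019  0.    ]
16.5 [ 0.0004 -0.0019  0.1008]
18 [ 0.0004 -0.0019  0.127 ]
10.6 [ 0.0003 -0.0019 -0.0021]
```

```bash
cat > rel.py <<'E'
from h import *
import sys
from plant import telemetry
np.set_printoptions(precision=4,suppress=True)
s=telemetry.get_state();e=np.array(s["ee_pos"]);print(round(float(s["t"]),2),e,s["force"])
a=np.deg2rad(10.6);ex=np.array([np.cos(a),np.sin(a)]);ey=np.array([-ex[1],ex[0]]);O=np.array([.5125,-.015])
zb=e[2]-.1181  # underside
out=[]
for n in ("scene","top","wrist"):
    p=imaging.camera_params(n);im,d=imaging.get_image(n);X=cloud(p,d);bgr=cv2.cvtColor(im,cv2.COLOR_RGB2BGR);hsv=cv2.cvtColor(bgr,cv2.COLOR_BGR2HSV)
    xp=(X[...,:2]-O)@ex;yp=(X[...,:2]-O)@ey;z=X[...,2]
    q=(e[:2]-O);wx,wy=q@ex,q@ey
    m=(abs(yp)<.026)&(xp>-.02)&(xp<.02)&(z>.145)&(z<.17)&(hsv[...,2]>70)&(hsv[...,1]<80)
    if wx>-.05: m&=False
    if m.sum()>10: print(n,"endbar",m.sum(),"x",np.percentile(xp[m],[2,50,98]),"zmax",np.percentile(z[m],95),"slope",np.polyfit(yp[m],xp[m],1)[0])
    m=(abs(xp-.035)<.03)&(abs(yp)<.06)&(z>.145)&(z<.17)&(hsv[...,2]>70)
    if m.sum()>10:
        l=yp[m];print(n,"sides y",np.median(l[l>0]) ,np.median(l[l<0]))
    # disc top
    m=(np.hypot(xp-wx,yp-wy)<.045)&(z>zb+.025)&(z<zb+.045)&(hsv[...,2]<120)
    if m.sum()>10:
        c=cv2.minEnclosingCircle(np.c_[xp[m],yp[m]].astype(np.float32));print(n,"disc",m.sum(),c)
    m=(np.hypot(xp-wx,yp-wy)<.05)&(z>zb+.14)&(z<zb+.2)&(hsv[...,0]<25)&(hsv[...,1]>60)
    if m.sum()>5: print(n,"grip",m.sum(),np.median(xp[m]),np.median(yp[m]),z[m].max()-zb,cv2.minAreaRect(np.c_[xp[m],yp[m]].astype(np.float32)))
    # hook back and other parts in z 60-125
    m=(np.hypot(xp-wx,yp-wy)<.05)&(z>zb+.06)&(z<zb+.125)&(hsv[...,1]<80)
    if m.sum()>5: print(n,"hook x range",np.percentile(xp[m],[3,97])-wx,"y",np.percentile(yp[m],[10,50,90])-wy)
    print("TCP in press",wx,wy)
    out.append(bgr)
p=imaging.camera_params("scene");u=proj(p,np.r_[O,.155])[0].astype(int);b=out[0]
cv2.imwrite(f"pics/{sys.argv[1]}.png",np.hstack([cv2.resize(b[u[1]-60:u[1]+36,u[0]-70:u[0]+58],(400,300),interpolation=cv2.INTER_CUBIC),cv2.resize(out[2],(400,300))]))
E
python3 rel.py c1
```

```text
13.65 [ 0.4386 -0.0276  0.2819] [ 1.1672  0.2644 -6.1362]
scene endbar 40 x [-0.0037  0.0019  0.006 ] zmax 0.1639187471448327 slope -0.0030818480799119276
scene sides y 0.031616298467603825 -0.03396941250883505
scene disc 175 ((-0.07832857221364975, -0.00012191235873615369), 0.03348951414227486)
scene grip 23 -0.06200782355466984 -0.0013980824441761522 0.18899696622247125 ((-0.06270567327737808, -0.0014231251552700996), (0.0038526742719113827, 0.014461950398981571), 0.8855482339859009)
scene hook x range [-0.0358  0.0268] y [-0.0057 -0.0026  0.0012]
TCP in press -0.07497745242206076 0.001232001819161662
TCP in press -0.07497745242206076 0.001232001819161662
wrist disc 2363 ((-0.07695409655570984, 0.000823923503048718), 0.03191693127155304)
wrist grip 4243 -0.08585930049941731 0.001290032972380402 0.19999472096265541 ((-0.0760311558842659, 0.0011395253241062164), (0.08783207088708878, 0.03082920052111149), 89.48663330078125)
wrist hook x range [-0.0382 -0.0126] y [-0.0044 -0.0006  0.0033]
TCP in press -0.07497745242206076 0.001232001819161662
```

View pics/c1.png

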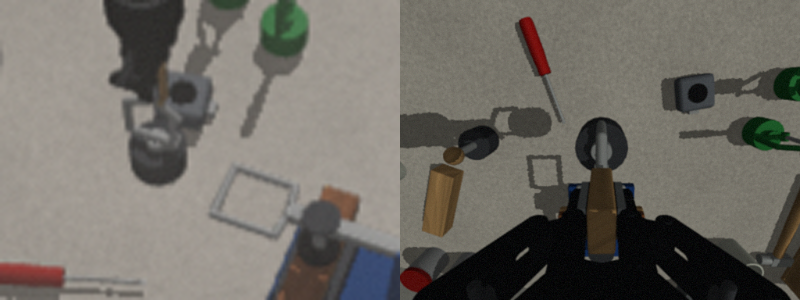

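Call:
step_arm(dp=[[0, 0, -3], [0, 0, -6], [0, 0, -8.9], [0, 0, -8.9], [0, 0, -8.9]], angular=[[0, 0, 0], [0, 0, 0], [0, -0.002, 0], [0, -0.002, 0], [0, -0.002, 0]], claw=[1, 1, 1, 1, 1])

```text
t: 14.3
ee_pos: [0.4382, -0.0282, 0.1938]
eef_rot: [-0.292, 3.128, -0.001]
force: [0.9, 0.2, -5.9]
gripper_width: 0.18
```

```bash
python3 rel.py c2
```

```text
14.3 [ 0.4382 -0.0282  0.1938] [ 0.8538  0.1754 -5.9062]
scene endbar 39 x [-0.0029  0.0016  0.0066] zmax 0.16404037243067685 slope -0.020600949905431005
scene sides y 0.03170455091016613 -0.03348090994026809
scene disc 153 ((-0.07685653120279312, -0.0003166314272675663), 0.03319268673658371)
scene grip 16 -0.062903454599831 -0.0025086085050395153 0.18917486539570616 ((-0.06335611641407013, -0.0008895248174667358), (0.004382906947284937, 0.011134089902043343), 1.7419744729995728)
scene hook x range [-0.0367  0.0265] y [-0.005  -0.0019  0.0022]
TCP in press -0.07549572915605315 0.0007058861659805984
TCP in press -0.07549572915605315 0.0007058861659805984
wrist disc 2367 ((-0.07502851635217667, 0.00032228074269369245), 0.031971514225006104)
wrist grip 4271 -0.08506255673756236 0.000557030641049177 0.19998850542220004 ((-0.07515192776918411, -0.0002551749348640442), (0.09068102389574051, 0.031196285039186478), 89.5947036743164)
wrist hook x range [-0.036 -0.011] y [-0.0047 -0.0008  0.0031]
TCP in press -0.07549572915605315 0.0007058861659805984
```

View pics/c2.png

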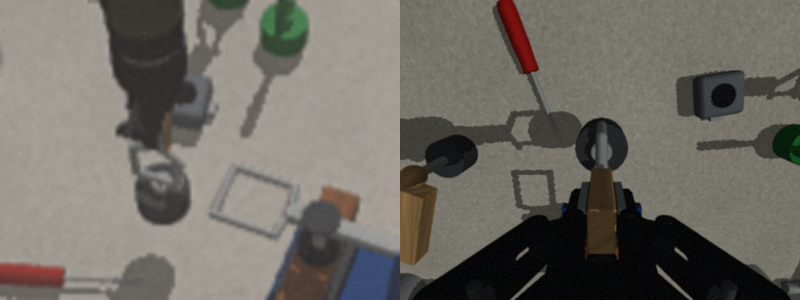

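Call:
step_arm(dp=[[1.97, 0.37, 0], [3.93, 0.74, 0], [4.4, 0.83, 0], [4.4, 0.83, 0]], angular=[[0, 0, 0], [0, 0, 0], [0, 0, 0], [0, 0, 0]], claw=[1, 1, 1, 1])

```text
t: 14.85
ee_pos: [0.4837, -0.02, 0.1945]
eef_rot: [-0.291, 3.125, -0.001]
force: [0.1, -0.0, -6.4]
gripper_width: 0.178
```

```bash
python3 rel.py c3
```

```text
14.85 [ 0.4837 -0.02    0.1945] [ 0.0536 -0.0192 -6.4185]
scene sides y 0.032784552252656085 -0.0333130319695541
scene disc 120 ((-0.031096799299120903, -4.718788477475755e-05), 0.03265315294265747)
scene grip 18 -0.016779124139780496 -0.003882497233741084 0.19240066121210353 ((-0.01671379804611206, -0.0034014019183814526), (0.009616897441446781, 0.0037554686423391104), 82.30756378173828)
scene hook x range [-0.0343  0.0355] y [-0.0215 -0.0024  0.0188]
TCP in press -0.029241853256832522 0.0003784357627432209
TCP in press -0.029241853256832522 0.0003784357627432209
wrist sides y 0.036234426826601704 -0.03462956463386341
wrist disc 2349 ((-0.032188545912504196, 0.0003763657878153026), 0.03187829256057739)
wrist grip 4263 -0.0418626805657456 0.0008527628115408292 0.1999145090377783 ((-0.03203126788139343, 0.0005655549466609955), (0.03136178478598595, 0.08773636072874069), 0.5321374535560608)
wrist hook x range [-0.0394  0.0323] y [-0.0242 -0.0002  0.0051]
TCP in press -0.029241853256832522 0.0003784357627432209
```

View pics/c3.png

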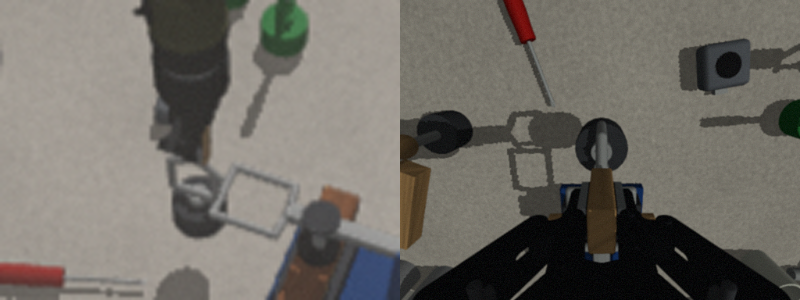

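Call:
step_arm(dp=[[0.5, 0.1, 0], [1.0, 0.2, 0], [1.5, 0.28, 0], [2, 0.37, 0], [2, 0.37, 0]], angular=[[0, 0, 0], [0, 0, 0], [0, 0, 0], [0, 0, 0], [0, 0, 0]], claw=[1, 1, 1, 1, 1])

```text
t: 15.5
ee_pos: [0.5027, -0.0162, 0.1929]
eef_rot: [-0.291, 3.128, -0.001]
force: [-1.9, -0.4, -11.4]
gripper_width: 0.175
```

```bash
python3 rel.py c4; python3 lev.py
```

```text
15.5 [ 0.5027 -0.0162  0.1929] [ -1.9458  -0.378  -11.3782]
scene sides y 0.03222167172515647 -0.03331962081582077
scene disc 118 ((-0.010630198754370213, -0.0021366055589169264), 0.03299287334084511)
scene grip 10 0.003483249968312889 -0.004781496810837876 0.18806765744847903 ((0.0024526910856366158, -0.001788667868822813), (0.00819650012999773, 0.0034635739866644144), 87.23412322998047)
scene hook x range [-0.0344  0.0343] y [-0.0323 -0.0021  0.0298]
TCP in press -0.009861280418302861 0.0005891738608414052
TCP in press -0.009861280418302861 0.0005891738608414052
wrist sides y 0.034249618526095746 -0.0324984589101785
wrist disc 2342 ((-0.011972798965871334, 0.00036708664265461266), 0.03178337216377258)
wrist grip 4299 -0.021269794865215696 0.0004819122619087998 0.1999397941991135 ((-0.011344627477228642, 2.9843300580978394e-05), (0.03134981915354729, 0.0916360467672348), 0.43892496824264526)
wrist hook x range [-0.0382  0.0303] y [-0.0328 -0.0003  0.0314]
TCP in press -0.009861280418302861 0.0005891738608414052
15.65 [ 0.502  -0.0163  0.1928] [ -1.84  -0.94 -11.9 ] [-0.13  0.44 -0.03]
lever slope 0.025807724499280073 z(.14) 0.16356521946449962
loop slope 0.7050434329327658 z(0) 0.18912544714669835 292
```

View pics/c4.png

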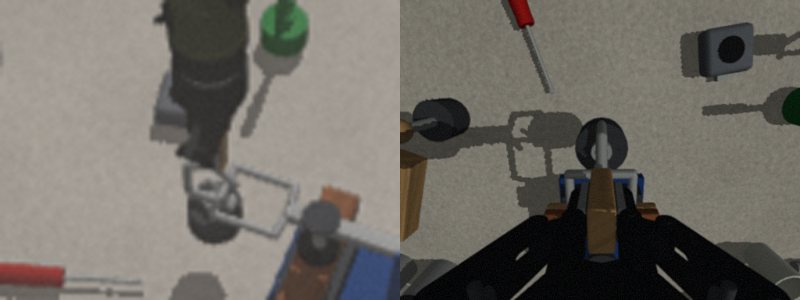

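```bash
cat > zz.py <<'E'
from h import *
import sys
from plant import telemetry
np.set_printoptions(precision=4,suppress=True)
s=telemetry.get_state();e=np.array(s["ee_pos"]);print(round(float(s["t"]),2),e,s["force"])
a=np.deg2rad(10.6);ex=np.array([np.cos(a),np.sin(a)]);ey=np.array([-ex[1],ex[0]]);O=np.array([.5125,-.015])
zb=e[2]-.1181;q=e[:2]-O;wx,wy=q@ex,q@ey;print("wx",wx,"zb",zb)
for n in ("scene","wrist"):
    p=imaging.camera_params(n);im,d=imaging.get_image(n);X=cloud(p,d);bgr=cv2.cvtColor(im,cv2.COLOR_RGB2BGR);V=bgr.max(2)
    xp=(X[...,:2]-O)@ex;yp=(X[...,:2]-O)@ey;z=X[...,2]
    m=(xp>.0)&(xp<.065)&(abs(abs(yp)-.033)<.012)&(z>.14)&(z<.19)&(V>70)
    if m.sum()>10: c=np.polyfit(xp[m],z[m],1);print(n,"side bars",m.sum(),"slope",-c[0],"z0",np.polyval(c,0),"z60",np.polyval(c,.06))
    m=(abs(yp)<.009)&(xp>.15)&(xp<.2)&(z>.14)&(z<.19)
    if m.sum()>10: c=np.polyfit(xp[m],z[m],1);print(n,"arm slope",-c[0],m.sum())
    m=(np.hypot(xp-wx,yp-wy)<.03)&(z>zb+.025)&(z<zb+.05)
    if m.sum()>10: print(n,"disc top z-zb",np.median(z[m])-zb)
    if n=="scene":
        u=proj(p,np.r_[O,.155])[0].astype(int);cv2.imwrite(f"pics/{sys.argv[1]}.png",cv2.resize(bgr[u[1]-40:u[1]+35,u[0]-50:u[0]+50],None,fx=7,fy=7,interpolation=cv2.INTER_CUBIC))
E
python3 zz.py c5
```

```text
15.7 [ 0.502  -0.0163  0.1929] [ -1.6723  -0.4309 -11.9627]
wx -0.010541973121139941 zb 0.07479382997949273
scene side bars 111 slope 0.001371648765126652 z0 0.1603076370082453 z60 0.1602253380823377
scene arm slope -0.012472106457366095 90
scene disc top z-zb 0.042089736057934424
wrist side bars 504 slope 0.009145503158142403 z0 0.15882342184915196 z60 0.15827469165966343
wrist disc top z-zb 0.03947295816327859
```

View pics/c5.png

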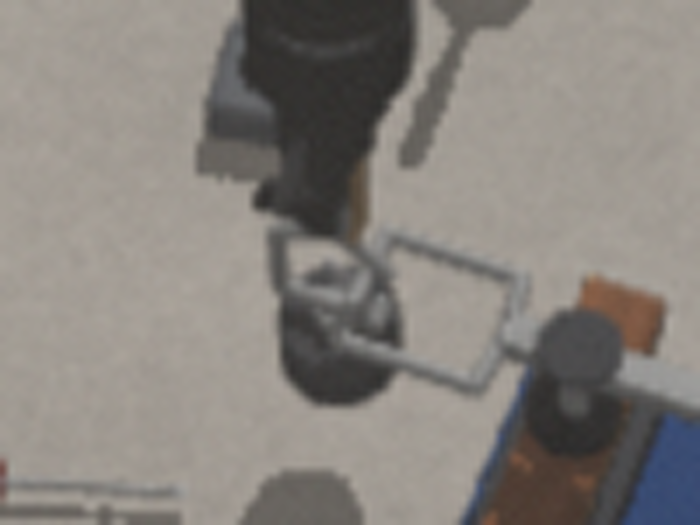

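The lever is still down (slope about 0.001), and the bar sits in the mouth against the gate (extra force about 1.9 N back, 5 N down on the tool). I continue inward.

Call:
step_arm(dp=[[0.5, 0.1, 0], [1.0, 0.19, 0], [1.4, 0.26, 0], [1.8, 0.34, 0], [1.8, 0.34, 0]], angular=[[0, 0, 0], [0, 0, 0], [0, 0, 0], [0, 0, 0], [0, 0, 0]], claw=[1, 1, 1, 1, 1])

```text
t: 16.3
ee_pos: [0.522, -0.0127, 0.1936]
eef_rot: [-0.291, 3.125, -0.0]
force: [0.2, 1.1, -10.9]
gripper_width: 0.181
```

```bash
python3 zz.py c6; python3 rel.py c6b | grep -E "disc|grip"
```

```text
16.3 [ 0.522  -0.0127  0.1936] [  0.1665   1.0748 -10.9325]
wx 0.009752930451928982 zb 0.07551144710596151
scene side bars 100 slope 0.005070992313533288 z0 0.16109810286813192 z60 0.16079384332931992
scene arm slope -0.017162861230288994 85
scene disc top z-zb 0.042333925714106574
wrist side bars 736 slope 0.003076176696941116 z0 0.1589488271225812 z60 0.15876425652076473
wrist disc top z-zb 0.03940204333816051
scene disc 109 ((0.009690512903034687, 9.675644105300307e-05), 0.033037055283784866)
scene grip 9 0.021723325473404113 -0.005246643899392395 0.1818993576841939 ((0.02149209938943386, -0.002693240065127611), (0.0016390777891501784, 0.011379091069102287), 4.890316963195801)
wrist disc 1835 ((0.008246099576354027, 0.00029527649166993797), 0.03191433474421501)
wrist grip 4296 -0.0019975520749637536 0.0008346880240908011 0.19997893581643916 ((0.0077689094468951225, 0.0012922026216983795), (0.031031614169478416, 0.08859583735466003), 2.436802864074707)
```

View pics/c6.png

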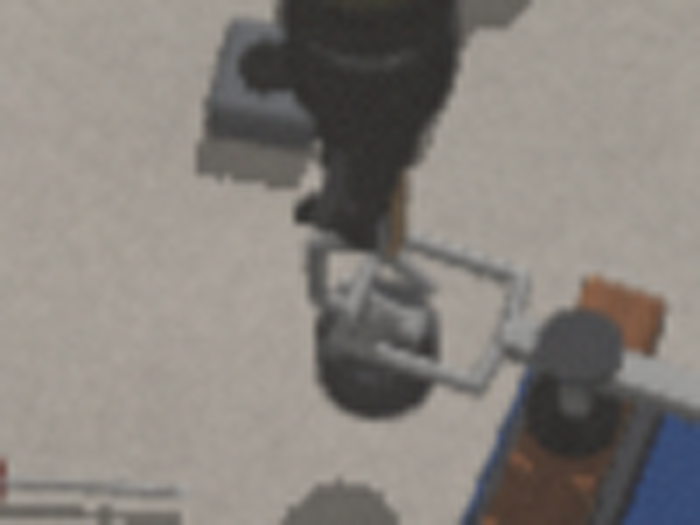

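Call:
step_arm(dp=[[0, 0, -0.5], [0, 0, -1.0], [0, 0, -1.5], [0, 0, -2.0], [0, 0, -2.3], [0, 0, -2.3]], angular=[[0, 0, 0], [0, 0, 0], [0, 0, 0], [0, 0, 0], [0, 0, 0], [0, 0, 0]], claw=[1, 1, 1, 1, 1, 1])

```text
t: 17.15
ee_pos: [0.5207, -0.0129, 0.1703]
eef_rot: [-0.291, 3.127, -0.001]
force: [-0.6, -0.0, -6.0]
gripper_width: 0.172
```

```bash
python3 zz.py c7; python3 rel.py c7b | grep -E "disc|grip"
```

```text
17.15 [ 0.5207 -0.0129  0.1703] [-0.5609 -0.0202 -6.0155]
wx 0.008448329601283793 zb 0.05215280681214478
scene side bars 99 slope 0.010092612682955054 z0 0.1606314310241294 z60 0.1600258742631521
scene arm slope 0.01872676502715966 81
scene disc top z-zb 0.04165160043404695
wrist side bars 774 slope -1.0614449976265318e-05 z0 0.1589483465867724 z60 0.15894898345377098
wrist disc top z-zb 0.039703021833735294
scene disc 129 ((0.008797086775302887, 0.0006571970880031586), 0.03305968642234802)
scene grip 9 0.0217757490190588 -0.005903773730261099 0.18843386615041696 ((0.02155911549925804, -0.005417327396571636), (0.00024575472343713045, 0.00735856220126152), 21.80055809020996)
wrist disc 1926 ((0.00699220085516572, 0.00019521851208992302), 0.0316874235868454)
wrist grip 4262 -0.0025286797059479085 0.0007801955785272472 0.19997335448627546 ((0.007443481124937534, 0.0006701722741127014), (0.09143580496311188, 0.03114261105656624), 89.55107116699219)
```

View pics/c7.png

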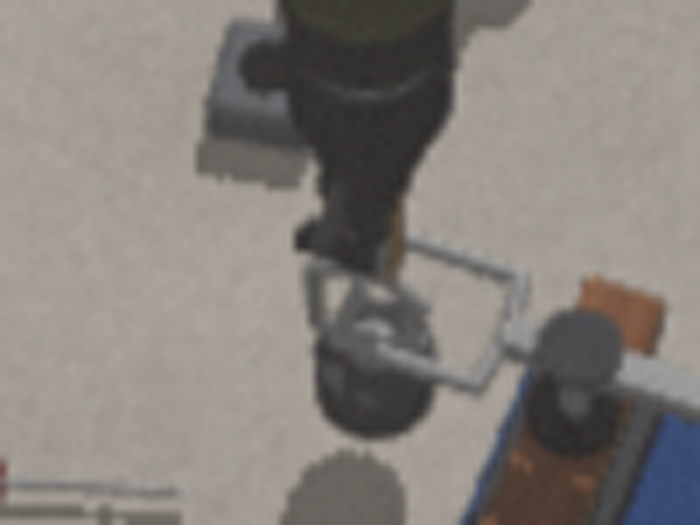

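The tool force is back to the bare weight (-6.0 N), so the bar has come off the gate. I centre the hook by 6 mm and lower the last 8 mm.

Call:
step_arm(dp=[[-0.3, -0.05, 0], [-0.6, -0.1, -0.2], [-0.6, -0.1, -0.5], [-0.6, -0.1, -0.7], [-0.6, -0.1, -0.7]], angular=[[0, 0, 0], [0, 0, 0], [0, 0, 0], [0, 0, 0], [0, 0, 0]], claw=[1, 1, 1, 1, 1])

```text
t: 17.9
ee_pos: [0.5147, -0.0139, 0.1634]
eef_rot: [-0.291, 3.127, -0.001]
force: [0.8, -0.6, -5.5]
gripper_width: 0.179
```

```bash
python3 zz.py d1; python3 rel.py d1b | grep -E "disc|grip"
```

```text
17.9 [ 0.5147 -0.0139  0.1634] [ 0.7886 -0.5834 -5.4553]
wx 0.0023339083731730333 zb 0.04528392954166609
scene side bars 104 slope -0.029439826331766387 z0 0.15917778474281444 z60 0.16094417432272043
scene arm slope 0.03390220871679252 83
scene disc top z-zb 0.04161993906434305
wrist side bars 673 slope 0.003106247948682906 z0 0.15885008824883096 z60 0.15866371337191
wrist disc top z-zb 0.03942085964690083
scene disc 135 ((0.00011669482773868367, 0.0005077310488559306), 0.033769238740205765)
scene grip 12 0.014412626335126577 -0.005116120857803313 0.18700981557696839 ((0.014948777854442596, -0.0017941081896424294), (0.0017252041725441813, 0.011803824454545975), 1.5337871313095093)
wrist disc 2333 ((0.0009675647015683353, 0.0006402654689736664), 0.03186889737844467)
wrist grip 4267 -0.008785169022643478 0.0009578470102629264 0.1999906887815534 ((0.0011471742764115334, 0.0011924579739570618), (0.03145786002278328, 0.08591903746128082), 0.4927982985973358)
```

View pics/d1.png

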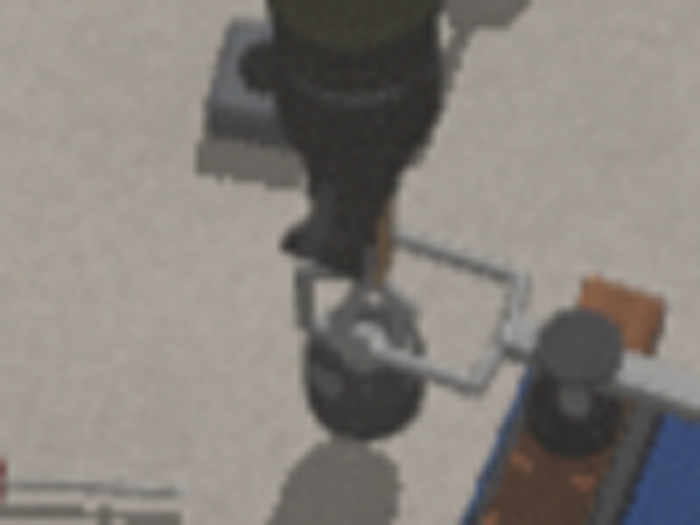

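Call:
step_arm(dp=[[0, 0, -0.1], [0, 0, -0.2], [0, 0, -0.2]], angular=[[0, 0, 0], [0, 0, 0], [0, 0, 0]], claw=[1, 1, 1])

```text
t: 18.45
ee_pos: [0.5154, -0.0139, 0.1622]
eef_rot: [-0.291, 3.125, -0.001]
force: [2.7, 1.2, -1.3]
gripper_width: 0.18
```

Call:
step_arm(dp=[[0.1, 0, 0], [0.1, 0, -0.05], [0.1, 0, -0.05]], angular=[[0, 0, 0], [0, 0, 0], [0, 0, 0]], claw=[1, 1, 1])

```text
t: 18.75
ee_pos: [0.5159, -0.0139, 0.1617]
eef_rot: [-0.291, 3.126, -0.001]
force: [-0.0, 0.6, 5.5]
gripper_width: 0.177
```

Call:
step_arm(dp=[[0, 0, 0.05], [0, 0, 0.05], [0, 0, 0.05], [0, 0, 0.05], [0, 0, 0.05], [0, 0, 0.05]], angular=[[0, 0, 0], [0, 0, 0], [0, 0, 0], [0, 0, 0], [0, 0, 0], [0, 0, 0]], claw=[1, 1, 1, 1.8, 2.1, 2.4], newtons=20)

```text
t: 19.35
ee_pos: [0.5148, -0.0141, 0.161]
eef_rot: [0.291, -3.128, 0.001]
force: [0.2, -0.1, -0.7]
gripper_width: 0.284
```

```bash
python3 zz.py d2; python3 tip.py d2w | head -1
```

```text
19.35 [ 0.5148 -0.0141  0.161 ] [ 0.2362 -0.0653 -0.7219]
wx 0.002438644227317019 zb 0.04289638526530169
scene side bars 102 slope -0.01804005478111774 z0 0.15937785000370963 z60 0.1604602532905767
scene arm slope 0.024002824942097243 87
scene disc top z-zb 0.0425363725707819
wrist side bars 344 slope 0.02874761870239926 z0 0.1589786693352852 z60 0.15725381221314125
wrist disc top z-zb 0.04031458051062381
[ 0.515  -0.014   0.1612] yaw -169.37512020008054 w 0.27846703013577 [-0.4181  0.1394  0.0222] tilt z [ 0.0002 -0.0006 -1.    ]
```

View pics/d2w.png

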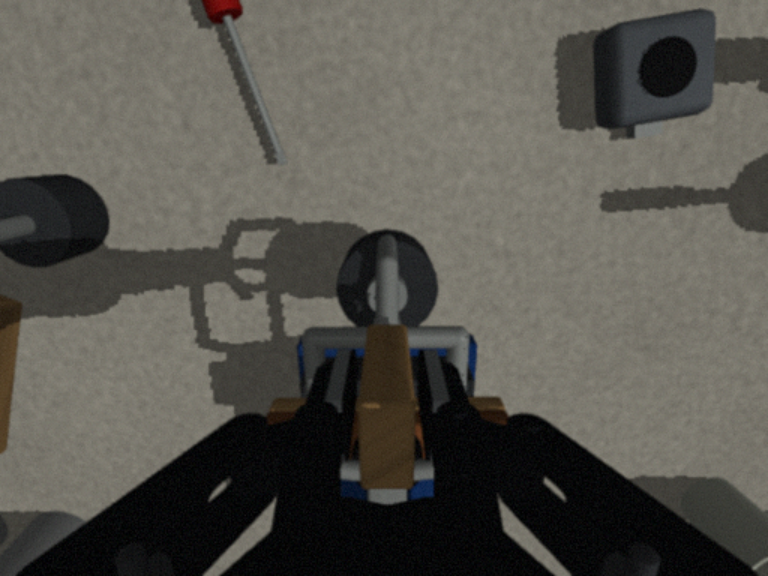

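View pics/d2.png

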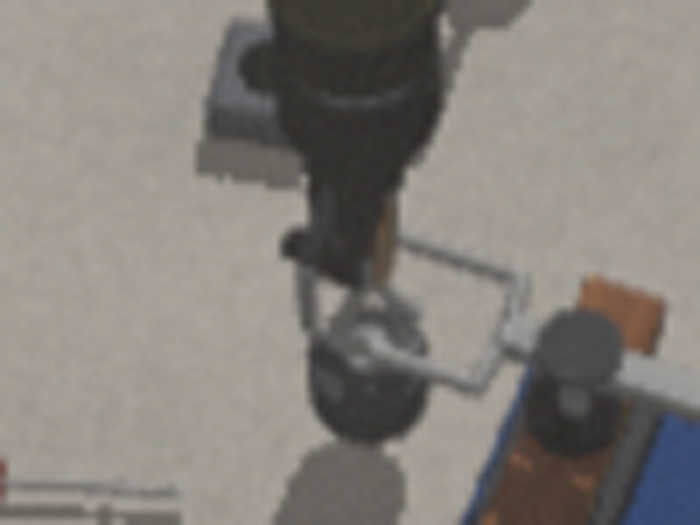

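The pads are clear on both sides and the weight hangs on its own. I open a little more and go straight up.

Call:
step_arm(dp=[[0, 0, 0], [0, 0, 0], [0, 0, 1], [0, 0, 3], [0, 0, 6], [0, 0, 10], [0, 0, 14], [0, 0, 18], [0, 0, 18], [0, 0, 18]], angular=[[0, 0, 0], [0, 0, 0], [0, 0, 0], [0, 0, 0], [0, 0, 0], [0, 0, 0], [0, 0, 0], [0, 0, 0], [0, 0, 0], [0, 0, 0]], claw=[3, 4, 4, 4, 4, 4, 4, 4, 4, 4])

```text
t: 20.5
ee_pos: [0.5161, -0.014, 0.3432]
eef_rot: [-0.291, 3.124, -0.001]
force: [0.2, 0.5, -0.3]
gripper_width: 0.471
```

Call:
step_arm(dp=[[-2, -4, 0], [-4, -8, 0], [-6, -12, 0], [-6, -16, 0], [-6, -20, 0], [-6, -20, 0], [-6, -20, 0]], angular=[[0, 0, 0], [0, 0, 0], [0, 0, 0], [0, 0, 0], [0, 0, 0], [0, 0, 0], [0, 0, 0]], claw=[4, 4, 4, 4, 4, 4, 4])

```text
t: 21.2
ee_pos: [0.4545, -0.2143, 0.3402]
eef_rot: [0.288, -3.127, -0.002]
force: [0.8, 0.3, 0.1]
gripper_width: 0.47
```

```bash
cat > fin.py <<'E'
from h import *
import sys
from plant import telemetry
np.set_printoptions(precision=4,suppress=True)
s=telemetry.get_state();print(round(float(s["t"]),2),s["ee_pos"],s["force"])
a=np.deg2rad(10.6);ex=np.array([np.cos(a),np.sin(a)]);ey=np.array([-ex[1],ex[0]]);O=np.array([.5125,-.015])
ims=[]
for n in("scene","top"):
    p=imaging.camera_params(n);im,d=imaging.get_image(n);X=cloud(p,d);bgr=cv2.cvtColor(im,cv2.COLOR_RGB2BGR);hsv=cv2.cvtColor(bgr,cv2.COLOR_BGR2HSV)
    xp=(X[...,:2]-O)@ex;yp=(X[...,:2]-O)@ey;z=X[...,2]
    m=(np.hypot(xp,yp)<.06)&(hsv[...,0]<25)&(hsv[...,1]>60)&(z>.215);print(n,"grip top",m.sum(),xp[m].mean(),yp[m].mean(),np.median(z[m]))
    m=(np.hypot(xp,yp)<.06)&(z>.07)&(z<.1)&(hsv[...,2]<120);
    if m.sum()>5:print(n,"disc",m.sum(),cv2.minEnclosingCircle(np.c_[xp[m],yp[m]].astype(np.float32)),np.median(z[m]))
    m=(xp>.0)&(xp<.065)&(abs(abs(yp)-.033)<.012)&(z>.14)&(z<.19)
    c=np.polyfit(xp[m],z[m],1);print(n,"side bars slope",-c[0],"z0",np.polyval(c,0))
    u=proj(p,np.r_[O,.155])[0].astype(int);ims.append(cv2.resize(bgr[u[1]-35:u[1]+35,u[0]-35:u[0]+35],(400,400),interpolation=cv2.INTER_CUBIC))
    cv2.imwrite(f"pics/{sys.argv[1]}_{n}.png",bgr)
cv2.imwrite(f"pics/{sys.argv[1]}.png",np.hstack(ims))
E
python3 fin.py e1
```

```text
21.2 [ 0.4545 -0.2143  0.3402] [0.8035 0.3136 0.1023]
scene grip top 54 0.0021536648162486694 -0.0024681323456085392 0.2297774436737374
scene disc 157 ((0.0038987407460808754, 0.00027380476240068674), 0.03322189673781395) 0.08466764192618416
scene side bars slope -0.02609379211412882 z0 0.15897684201258083
top grip top 66 -0.0018960082015454264 -0.00020739966694084403 0.22866730066525065
top disc 173 ((0.0005265733343549073, -0.00127693940885365), 0.03157331049442291) 0.08286523261466491
top side bars slope -0.014612537529493697 z0 0.15742006949757206
```

View pics/e1.png

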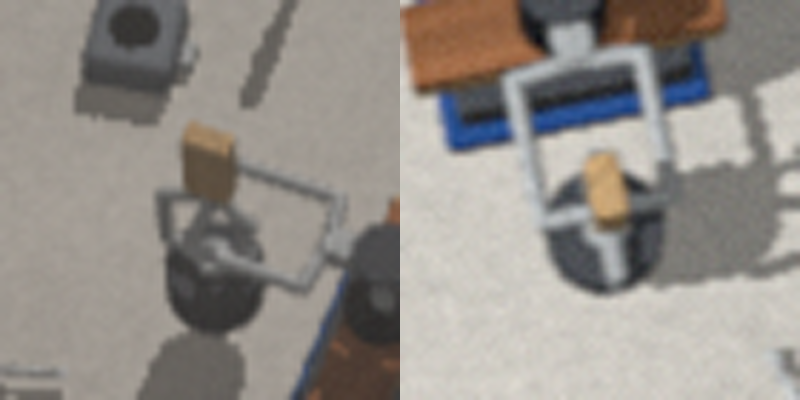

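Call:
step_arm(dp=[[0, 0, 0], [0, 0, 0], [0, 0, 0], [0, 0, 0], [0, 0, 0], [0, 0, 0], [0, 0, 0], [0, 0, 0], [0, 0, 0], [0, 0, 0]], angular=[[0, 0, 0], [0, 0, 0], [0, 0, 0], [0, 0, 0], [0, 0, 0], [0, 0, 0], [0, 0, 0], [0, 0, 0], [0, 0, 0], [0, 0, 0]], claw=[4, 4, 4, 4, 4, 4, 4, 4, 4, 4])

```text
t: 22.3
ee_pos: [0.4553, -0.214, 0.3415]
eef_rot: [-0.291, 3.127, -0.001]
force: [0.9, -0.4, -0.6]
gripper_width: 0.472
```

Call:
step_arm(dp=[[0, 0, 0], [0, 0, 0], [0, 0, 0], [0, 0, 0], [0, 0, 0], [0, 0, 0], [0, 0, 0], [0, 0, 0], [0, 0, 0], [0, 0, 0]], angular=[[0, 0, 0], [0, 0, 0], [0, 0, 0], [0, 0, 0], [0, 0, 0], [0, 0, 0], [0, 0, 0], [0, 0, 0], [0, 0, 0], [0, 0, 0]], claw=[4, 4, 4, 4, 4, 4, 4, 4, 4, 4])

```text
t: 23.3
ee_pos: [0.4554, -0.214, 0.3415]
eef_rot: [-0.291, 3.127, -0.001]
force: [0.6, 0.5, 0.2]
gripper_width: 0.466
```

```bash
python3 fin.py e2; python3 fin.py e3; python3 - <<'E'
import cv2,numpy as np
a=cv2.imread("pics/e2_scene.png");b=cv2.imread("pics/e3_scene.png")
print("frame diff in hook region",cv2.absdiff(a,b)[150:230,230:300].max(2).mean())
cv2.imwrite("pics/e4.png",np.hstack([cv2.resize(a[150:215,235:300],(400,400),interpolation=cv2.INTER_LANCZOS4),cv2.resize(a,(400,300))[:,:400].copy() if False else cv2.copyMakeBorder(cv2.resize(a,(400,300)),0,100,0,0,0)]))
E
```

```text
23.3 [ 0.4554 -0.214   0.3415] [0.58   0.4726 0.1918]
scene grip top 56 0.002409668697278646 -0.0029180373584391144 0.2293600881802389
scene disc 157 ((0.0031502339988946915, -0.0007894455338828266), 0.03228681907057762) 0.08539261566534682
scene side bars slope 0.008977509768469286 z0 0.16036753436013318
top grip top 65 -0.0018839140840784605 -0.00037616588563881817 0.22905138863882837
top disc 177 ((-0.0005783215165138245, -0.0010388033697381616), 0.031344521790742874) 0.08293532079876034
top side bars slope 0.007479581052287304 z0 0.15835213909168733
23.4 [ 0.4553 -0.2139  0.3414] [-0.2496  0.2964  0.2819]
scene grip top 52 0.0020886417525218183 -0.0024790195736577115 0.22922077110944108
scene disc 159 ((0.0019780623260885477, -0.00028631900204345584), 0.034607384353876114) 0.08539551166910306
scene side bars slope 0.0019182998150401424 z0 0.16029484241394476
top grip top 65 -0.0017207053042969664 -0.00032675223154157067 0.22836721049802614
top disc 175 ((0.00035531623871065676, -0.0010844101198017597), 0.03147309273481369) 0.08351508969387524
top side bars slope -0.01296257477356839 z0 0.1580166075590735
frame diff in hook region 1.7419642857142856
```

View pics/e4.png

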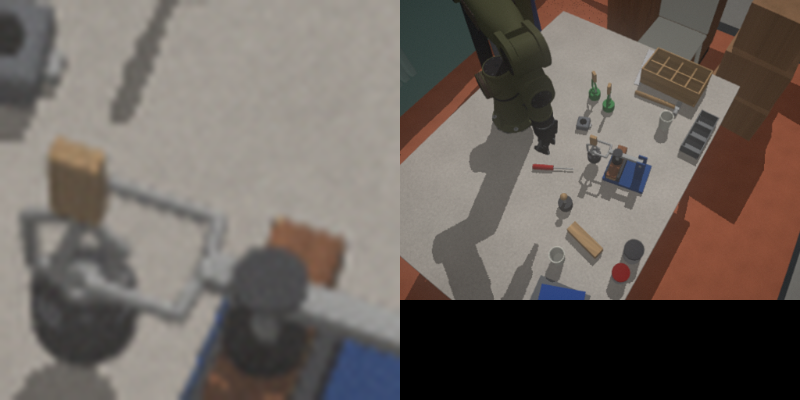

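```bash
python3 - <<'E'
from h import *
np.set_printoptions(precision=3,suppress=True)
a=np.deg2rad(10.6);ex=np.array([np.cos(a),np.sin(a)]);ey=np.array([-ex[1],ex[0]])
for n,ox in(("scene",.5125+.002),("top",.5125)):
    O=np.array([ox,-.0155]);p=imaging.camera_params(n);im,d=imaging.get_image(n);X=cloud(p,d)
    xp=(X[...,:2]-O)@ex;yp=(X[...,:2]-O)@ey;z=X[...,2]-.0437
    m=(abs(yp)<.009)&(xp>-.03)&(xp<.034)&(z>.058)&(z<.104)
    print(n,np.c_[xp[m],yp[m],z[m]]*1000)
E
```

```text
scene [[-27.782  -1.525  95.595]
 [-28.519  -0.492  86.639]
 [-28.869  -0.262  79.102]
 [-28.864  -0.768  72.882]
 [-26.498   2.562  69.14 ]
 [ 16.863   1.2    98.604]
 [ 20.973   0.429 102.407]
 [ 24.356   1.396 103.018]
 [-28.557  -1.9    67.795]
 [-26.611   2.327  62.347]
 [ 17.885  -1.359  96.367]
 [ 21.776  -1.593  99.204]
 [-28.522  -2.475  61.613]
 [ 17.01    0.632  85.686]
 [ 21.6    -1.235  91.576]
 [ 24.316   1.428  89.075]
 [ -6.472   0.839  63.271]
 [ -4.363   4.928  58.088]
 [ 17.298  -0.168  80.11 ]
 [ 21.818  -1.838  85.674]
 [ 23.813   2.636  79.804]
 [  4.032   3.476  58.618]
 [  9.167   0.63   66.5  ]
 [ 16.927   0.614  71.525]
 [ 21.48   -1.086  77.19 ]
 [ 23.989   2.17   73.574]
 [ 18.015  -2.106  69.469]
 [ 21.419  -1.01   69.903]
 [ 24.421   1.07   68.487]
 [ 26.184   6.271  61.223]]
top [[ 31.161   1.897 100.935]
 [ 30.245  -0.836 102.977]
 [ 30.174  -3.742 100.162]
 [ 23.81    6.422  62.527]
 [ 21.188   6.951  60.69 ]
 [-28.011   2.141 103.872]]
```

The gate appears as an upright rod at x about 17–24 mm, from 68 to 102 mm up, so it is shut behind the bar. Handing in.

```bash
python3 -c "
from plant import ticket
print(ticket.close_job())"
```

```text
the job is handed in; nothing more can be done
None
```

The press arm is down and the hooked counterweight hangs from its loop with the gate shut. I handed the job in at about 23.5 s, well under 64 s, and no verdict came back.

**What I did:** I pushed the arm down with the shut fingers until it met a solid stop (17 N). Then I took the dark weight by its wooden grip, pressed the gate over the end bar, lowered the hook until it sat on the bar, let go and drew back.

**Last checks:**
- **Arm:** the loop lies level within measurement noise (slopes from -0.013 to +0.009), with the bar top at about 0.160 m, as it should be when down.
- **Weight:** it hangs upright with its axis within about 3 mm of the bar. The grip top at 0.229 m puts the bar in the bend to within about 1 mm.
- **Stillness:** two pictures 0.1 s apart show no movement beyond noise.
- **Gate:** the depth image shows the gate rod upright at x about 20 mm, so it is shut behind the bar. The tool force had also fallen back to the bare weight as the bar cleared the gate.
- **Other things on the table:** they look undisturbed in the last scene picture. I did not measure them one by one.

**What disagreed:**
- **Fingertips:** they stood about 21 mm (shut) to 32 mm (open) behind the reported TCP, not 14 mm ahead as stated. I worked from the measured values.
- **Wrist joint:** joint 6 reached its range limit on the way to the weight, so I turned the tool half round and used the equivalent grasp.

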